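# Stow the loose torch nozzles in the bolted parts case

### The job

Put the loose ceramic nozzles away in the bolted plywood parts case: first clear whatever lies on its lid onto the open bench well clear of the case, then draw the bolt fully back, lift the lid right open and lay every nozzle flat in an empty pocket of its own, leaving the parts already in there where they are. Then shut the lid fully and slide the bolt fully home in its keeper; leave the other things on the bench alone.

Things in the scene. Friction and masses are not known exactly. Their poses are not given: they have to be found in the camera images.
- case: plywood parts case fixed on the bench, 180 mm (its x) by 260 mm (its y) by 74 mm high. Origin: centre of its underside; +x to its back (hinge side), +y to its left end as the robot sees it. Front and back walls 60 mm, 20 mm thick end walls and shut lid's top 74 mm above the bench. Bench to its left (+y), to 0.45 m left of the robot and 0.4-0.65 m ahead, holds only things listed here
- insert (a point): moulded tray inside the case, 150 x 220 mm (x, y of the case), this point: its middle at pocket-floor height, 10 mm above the bench straight above the case's origin. Six pockets 30 mm (x) by 60 mm (y), 12 mm deep, centred at x = -37 (front row) and +25 mm (back row), y = -68, 0, +68 mm. Flat land round them 22 mm above the bench. A pocket takes one part, lying along y
- case_lid (a joint): lid hinge, rad: 0 shut, 2.0 fully open. Hinge line: the case's back top edge (90 mm behind its origin, 74 mm above the bench, along its y). The 216 mm wide, 12 mm thick lid swings up and back; 0.45 kg; a stiff hinge (0.55 N m of friction) holds it at any angle
- lid_handle (a point): centre of the lid's pull bar: round steel bar, 10 mm thick, 110 mm long along the case's y, 37 mm clear ahead of the lid's front edge; 222 mm from the hinge line; when shut 68 mm above the bench and 132 mm ahead of the case's origin
- case_bolt (a joint): slide of the steel barrel bolt on the lid's top near the front right, m: 0 = fully home, its 10 mm rod through the keeper staple on the right end wall; 0.040 = fully drawn, towards the case's left (+y). Clear of the keeper from 0.020. About 2.5 N of friction, stays where left. While the rod is in the keeper the lid cannot lift; an undrawn rod keeps the lid from shutting
- bolt_knob (a point): top centre of the bolt's upright round knob, 13 mm across; lid shut, its top is 46 mm above the lid (120 mm above the bench), the staples' tops 19 mm above the lid. Moves with the bolt along the case's y, on a line 62 mm ahead of the case's origin
- coupon: welded steel test coupon, a flat plate 59 x 90 x 8 mm (weld bead to 12 mm) lying on the lid, long side roughly along the case's y, in the way of the bolt's tail; origin at the centre of its underside, long side along its y. May be absent
- marker: paint marker pen, 16 mm across, 132 mm long, lying on the lid; origin at the centre of its underside, length along its y. May be absent
- nozzle_1_mid (a point): brick-coloured ceramic torch nozzle lying on its side, 19 mm across, 47 mm long, 20 g; this point is its middle, half its thickness above what it lies on; length along its y; it does not roll. May be absent
- nozzle_2_mid (a point): brick-coloured ceramic torch nozzle lying on its side, 17 mm across, 39 mm long, 20 g; this point is its middle, half its thickness above what it lies on; length along its y; it does not roll. May be absent
- nozzle_3_mid (a point): brick-coloured ceramic torch nozzle lying on its side, 22 mm across, 49 mm long, 20 g; this point is its middle, half its thickness above what it lies on; length along its y; it does not roll. May be absent
- nozzle_4_mid (a point): brick-coloured ceramic torch nozzle lying on its side, 17 mm across, 45 mm long, 20 g; this point is its middle, half its thickness above what it lies on; length along its y; it does not roll. May be absent
- collet_1: copper collet body, 14 x 42 x 12 mm, lying in one of the case's pockets, flush with the land; origin at the centre of its underside, length along its y. Stays there. May be absent
- collet_2: copper collet body, 14 x 42 x 12 mm, lying in one of the case's pockets, flush with the land; origin at the centre of its underside, length along its y. Stays there. May be absent
- collet_3: copper collet body, 14 x 42 x 12 mm, lying in one of the case's pockets, flush with the land; origin at the centre of its underside, length along its y. Stays there. May be absent
- collet_4: copper collet body, 14 x 42 x 12 mm, lying in one of the case's pockets, flush with the land; origin at the centre of its underside, length along its y. Stays there. May be absent
- torch: black TIG torch lying on the bench, 93 x 182 x 32 mm; origin at the centre of its underside. A bystander: leave it alone
- tape_roll: roll of grey tape lying flat, 99 mm across, 48 mm high; origin at the centre of its underside. A bystander: leave it alone
- magnet: arrow-shaped welding magnet, 51 x 65 x 16 mm; origin at the centre of its underside. A bystander: leave it alone
- spray_can: spray can with a green cap, 52 mm across, 171 mm tall, standing; origin at the centre of its underside. A bystander: leave it alone
Not all that is in view belongs to the job. Several things have the shape of the coupon; the one meant has the colours described above.

How it is judged:
By the outcome, as a careful person would: the job done as asked, in the order asked, and still so for the second after the job is handed in, with the robot touching nothing.
Of coupon, marker only 1 to 2 are there at a start; the rules pass over those that are not, and their reading is None.
Of nozzle_1, nozzle_2, nozzle_3, nozzle_4 only 3 to 4 are there at a start; the rules pass over those that are not, and their reading is None.
Of collet_1, collet_2, collet_3, collet_4 only 1 to 2 are there at a start; the rules pass over those that are not, and their reading is None.
At some moment in a run one of coupon, marker may be knocked a few centimetres aside while the robot is not near it.
Once in a run the grip may slacken for a moment while it holds something.
It also fails if it takes over 210 s, if anything falls off the work surface, if the arm or the gripper's body presses on something with over 40 N, if the wrist force passes 120 N, or if a joint passes its speed limit or range.

### The arm

A 6-joint arm with a two-finger parallel gripper is mounted at the origin on the work surface; the furniture and walls round the work are solid. World frame = base frame: x ahead of the robot, y to its left, z up, the work surface at z = 0. Lengths are in m, angles in rad, forces in N, time in s.
With the tool pointing down it reaches from about 0.25 to 0.725 m from the base axis. Payload 4 kg.
Tool frame: the origin (TCP) lies at the very end of the fingers, on their centre line; the grasp point (between the pads) lies 19 mm behind it (bot.pinch_z is the distance from the TCP to the grasp point, in m); z points along the fingers, x is the direction in which the jaws open and shut, and the axes are right-handed (so a half turn about z gives the same grasp; the last joint's range is limited). The gripper opens to 85 mm and grips with 20 to 120 N. Pads are 22 mm wide; open, the fingers measure 114 mm over their backs; the gripper's body (76 mm by 85 mm) begins 54 mm behind the grasp point. The pads swing forward as they close: fully open they stand 13 mm farther back than shut.
Start: joints at [-1.225, 0.241, 0.005, 1.335, 0, 1.571], TCP at [0.169, -0.47, 0.231] pointing down, gripper open.
Joint ranges: [-2.72, 2.72], [-1.05, 1.87], [-1.09, 1.28], [-1.99, 2.15], [-1.42, 1.44], [-3.14, 3.14]. Speed limits (rad/s): [2.79, 2.79, 3.14, 3.14, 3.14, 3.14].

### API

Orientations are given as a unit quaternion [x, y, z, w].
In Python, from workcell import bot gives the robot as it stands. The module is installed in compiled form; this text tells all that it offers.
- The arm moves only by the shell command python3 -m inch 'ROWS'. ROWS is JSON, a list of rows, each a list of 7 numbers: the shift along the tool's x, y, z scaled (see below), then the turn, a rotation vector about the tool's x, y, z scaled (see below), then the gripper command: -1 is fully open, 1 is shut, values between are in proportion. In form: [[x, y, z, wx, wy, wz, gripper], ...]. A call has exactly 8 rows; each row shifts and turns the commanded pose from where the row before left it, along the tool's axes as they then stand; what a row does not reach is not made up. The controller multiplies each number of a shift by 2.5 cm and each number of a turn by 180 degrees. A row lasts 1/10 s, in which the tool goes at most 50 mm and 8.59 degrees, less where a joint would pass 70% of its speed; a pose out of reach is approached as far as the arm can. A call with a number of a shift or a turn outside -1 to 1 is refused whole. A call with a gripper value outside its range is refused whole. The fingers move at their own pace and stop on an object; the grip force is fixed at half the most. Time passes only in rows, so rows that do not move let the fingers close, or fill a call up. It gives the time, the measured TCP pose, the force and the opening at its end, in the units of the state.
- bot.get_obs(): the state, without advancing time (a new reading comes with each control period).
- bot.camera(name): name is "side" or "top"; returns (picture, depth): 400x640x3 uint8, blue, green, red; 400x640 float32, m along the optical axis (not along the pixel's ray), 0 where there is no reading.
- bot.get_calibration(name): a dict with "vfov" (degrees; the focal length in pixels is half the picture's height over the tangent of half this angle, whatever the lens; pixels are square), "cx", "cy" (the principal point, pixels), "dist_coeffs" ([k1, k2, p1, p2, k3] as OpenCV has them; the pictures are not rectified), "R" (3x3) and "t" (3): a world point X has camera coordinates R X + t. Camera axes: x right, y down, z forward; pixel columns grow to the right and rows downward; lengths in m; the calibration is good to about 2 mm. A picture is of the moment at which its call begins. get_calibration takes no time and is no camera call.
- bot.job_done(): hands the job in, once; it reports no verdict.
The state is a dict: "clock": time; "joint_pos": joint angles; "joint_vel": joint speeds; "tau": joint torques, N m; "eef_pos": TCP position; "tool_rot": TCP orientation; "ft_force": force on the tool from outside, world axes, zero at the start; "ft_torque": the same for the moment, N m; "grip_width": finger opening in m.
Only numpy, scipy, OpenCV 4.12 (cv2) and the standard library are available. Lean on these libraries where they do the work, as an engineer would, in place of code of your own. Each camera call takes 0.05 s, during which the arm holds its last target.

## Working session

There is one attempt and no reset: what is moved stays moved. The work goes in short steps, Python scripts to look and compute and a shell command to move; the robot and the scene stay as the last step left them, time stands still between calls to the robot, and variables do not carry over. Pictures are saved under pics/ and viewed, and the job is handed in when it is done.

```bash
mkdir -p pics; ls; python3 - <<'E'
from workcell import bot
import cv2,numpy as np
print(bot.get_obs(), bot.pinch_z)
for n in("side","top"):
    c=bot.get_calibration(n);print(n,c)
    p,d=bot.camera(n);cv2.imwrite(f"pics/{n}0.png",p);np.save(f"pics/{n}0.npy",d)
E
```

```text
pics
{'clock': 0.0, 'joint_pos': array([-1.22499585e+00,  2.41420093e-01,  3.68289091e-03,  1.33518889e+00,
        5.10348822e-06,  1.57078576e+00]), 'joint_vel': array([ 9.20457758e-04,  5.12695743e-04,  1.78690308e-04, -1.50897573e-03,
       -7.40480195e-05, -7.88471773e-04]), 'tau': array([ 2.66992674e-04, -3.72321868e+01,  2.52406025e+01,  1.72027003e-02,
        3.88528599e-05,  4.05279522e-06]), 'eef_pos': array([ 0.16925667, -0.46979182,  0.23039363]), 'tool_rot': array([ 8.18217053e-01, -5.74908445e-01, -8.69832903e-04, -6.14307984e-04]), 'ft_force': array([-0.14888846,  0.02419401, -0.23316357]), 'ft_torque': array([-0.04045965, -0.02542655, -0.03215471]), 'grip_width': 0.08526753757083579} 0.0187
side {'vfov': 50.08829351031643, 'cx': 317.1832477485773, 'cy': 201.38154786758824, 'dist_coeffs': array([-0.09695905,  0.        ,  0.        ,  0.        ,  0.        ]), 'R': array([[-0.98819176, -0.15189514,  0.02012253],
       [-0.08906883,  0.46260485, -0.88207907],
       [ 0.12467474, -0.87345556, -0.47067142]]), 't': array([0.56830079, 0.11602313, 1.44948863])}
top {'vfov': 42.85227544458385, 'cx': 320.688891573965, 'cy': 199.6123504572145, 'dist_coeffs': array([-0.15002,  0.     ,  0.     ,  0.     ,  0.     ]), 'R': array([[ 0.02584021, -0.99965664,  0.00434643],
       [-0.99745334, -0.0260719 , -0.0663859 ],
       [ 0.06647642, -0.00261994, -0.99778456]]), 't': array([-0.00749084,  0.58887661,  1.51155641])}
```

View pics/top0.png

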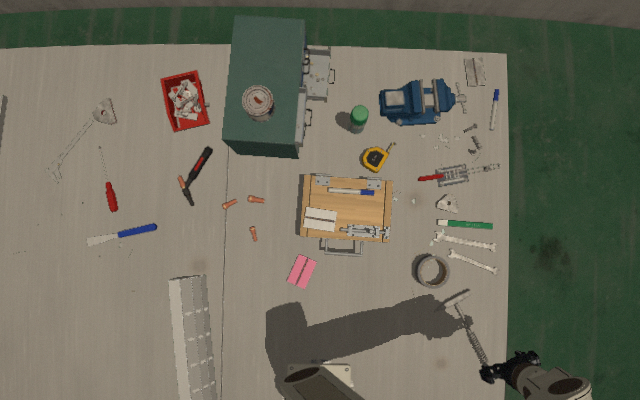

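View pics/side0.png

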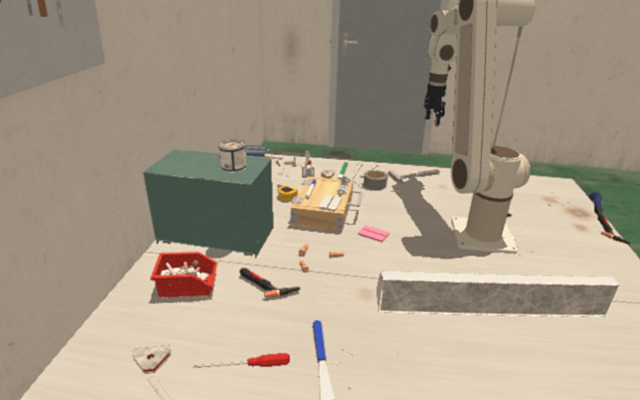

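```bash
cat > h.py <<'E'
import cv2,numpy as np
from workcell import bot
from scipy.spatial.transform import Rotation as Rn
def cal(n):
    c=bot.get_calibration(n);f=200/np.tan(np.radians(c['vfov']/2))
    K=np.array([[f,0,c['cx']],[0,f,c['cy']],[0,0,1.]]);return K,c['dist_coeffs'],np.array(c['R']),np.array(c['t'])
def onz(n,px,z):
    K,D,R,t=cal(n);u=cv2.undistortPoints(np.array(px,float).reshape(-1,1,2),K,D).reshape(-1,2)
    rays=np.c_[u,np.ones(len(u))]@R; o=-R.T@t
    s=(z-o[2])/rays[:,2]; return o+rays*s[:,None]
def proj(n,X):
    K,D,R,t=cal(n);return cv2.projectPoints(np.array(X,float).reshape(-1,1,3),cv2.Rodrigues(R)[0],t,K,D)[0].reshape(-1,2)
def cloud(n,d):
    K,D,R,t=cal(n);h,w=d.shape;g=np.stack(np.meshgrid(np.arange(w),np.arange(h)),-1).reshape(-1,1,2).astype(float)
    u=cv2.undistortPoints(g,K,D).reshape(-1,2);P=np.c_[u,np.ones(len(u))]*d.reshape(-1,1)
    return ((P-t)@R).reshape(h,w,3)
def snap(n,name):
    p,d=bot.camera(n);cv2.imwrite(f"pics/{name}.png",p);np.save(f"pics/{name}.npy",d);return p,d
def crop(p,x0,y0,x1,y1,s,name):
    cv2.imwrite(f"pics/{name}.png",cv2.resize(p[y0:y1,x0:x1],None,fx=s,fy=s,interpolation=cv2.INTER_CUBIC))
E
python3 - <<'E'
from h import *
p=cv2.imread("pics/top0.png");crop(p,285,165,405,265,6,"c_case");crop(p,150,140,280,250,6,"c_noz")
s=cv2.imread("pics/side0.png");crop(s,270,150,410,280,5,"c_side")
d=np.load("pics/top0.npy");c=cloud("top",d)
for q in [(229,203),(256,198),(253,233),(240,250),(321,219),(350,191),(302,271),(340,205),(187,197),(359,118),(265,90)]: print(q,c[q[1],q[0]].round(4))
E
```

```text
(229, 203) [0.5718 0.2851 0.0129]
(256, 198) [0.5893 0.2038 0.0104]
(253, 233) [0.4832 0.2101 0.005 ]
(240, 250) [0.4307 0.2477 0.0071]
(321, 219) [0.5288 0.0057 0.085 ]
(350, 191) [ 0.6116 -0.0758  0.0844]
(302, 271) [0.3734 0.0583 0.0123]
(340, 205) [ 0.5711 -0.0484  0.0735]
(187, 197) [0.5862 0.4133 0.0202]
(359, 118) [ 0.8057 -0.0911  0.1741]
(265, 90) [0.8349 0.1525 0.3255]
```

View pics/c_case.png

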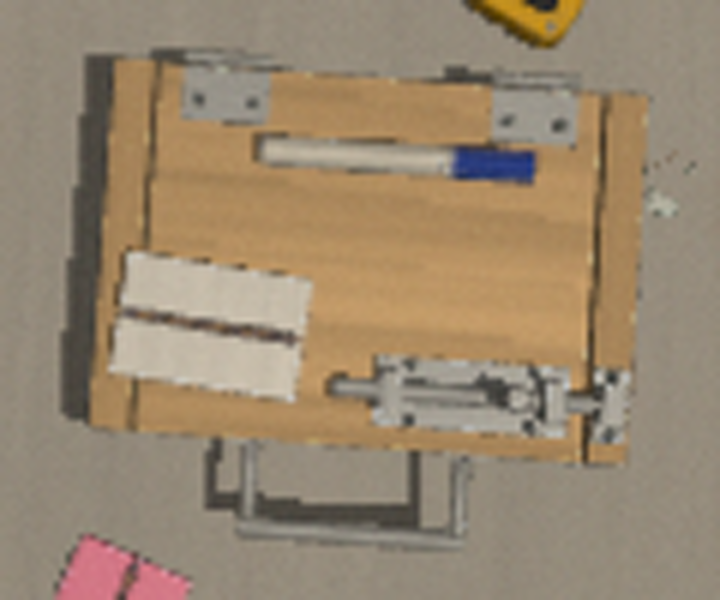

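View pics/c_noz.png

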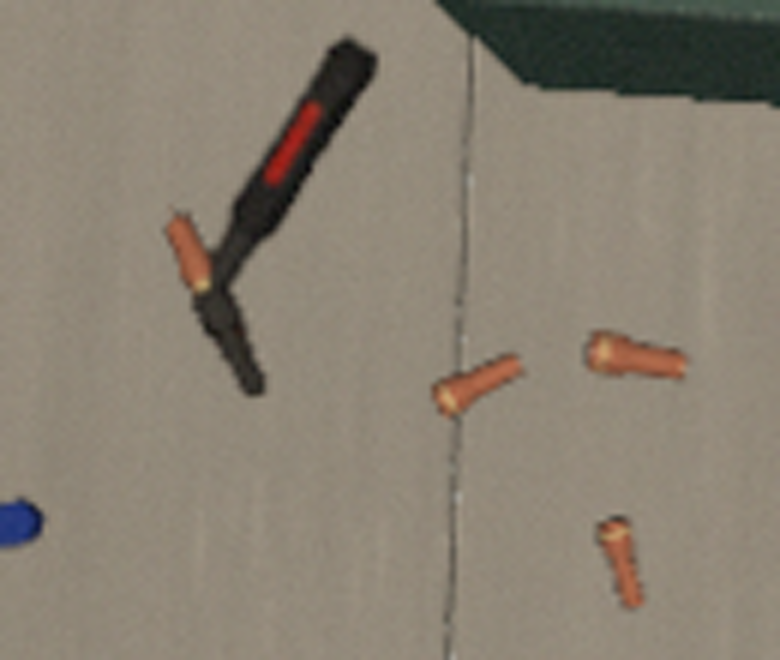

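View pics/c_side.png

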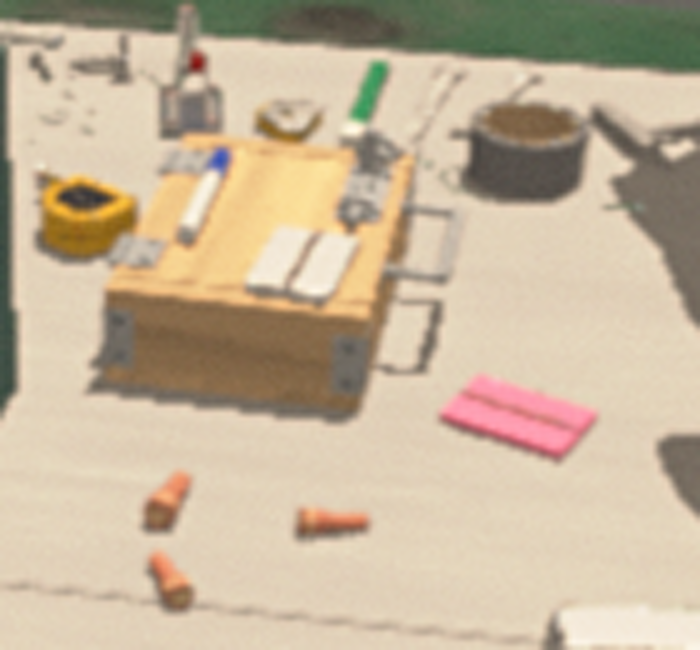

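```bash
cat >> h.py <<'E'
def brick(p,d,name,x0=150,x1=300,y0=150,y1=275):
    hsv=cv2.cvtColor(p,cv2.COLOR_BGR2HSV);m=cv2.inRange(hsv,(3,110,110),(16,255,255));mm=np.zeros_like(m);mm[y0:y1,x0:x1]=m[y0:y1,x0:x1]
    n,l,s,c=cv2.connectedComponentsWithStats(mm);out=[]
    for i in range(1,n):
        if s[i,4]<25: continue
        ys,xs=np.where(l==i);W=onz(name,np.c_[xs,ys],0.010)[:,:2]
        mu=W.mean(0);u,sv,vt=np.linalg.svd(W-mu,full_matrices=False);q=(W-mu)@vt.T
        lo,hi=q.min(0),q.max(0);ctr=mu+((lo+hi)/2)@vt
        a=np.degrees(np.arctan2(vt[0,1],vt[0,0]));print("brick",s[i,4],c[i].round(1),"mid",ctr.round(4),"ext",(hi-lo).round(4),"axis deg",round((a+180)%180,1));
E
python3 - <<'E'
from h import *
p=cv2.imread("pics/top0.png");s=cv2.imread("pics/side0.png");d=np.load("pics/top0.npy")
C=onz("top",[(304.5,174.7),(300.3,236.2),(389.2,242),(393,180.8)],.074);print(C)
m=np.array([[90,130],[-90,130],[-90,-130],[90,-130]])/1000
def fit(A,B):
    a=A-A.mean(0);b=B-B.mean(0);th=np.arctan2((a[:,0]*b[:,1]-a[:,1]*b[:,0]).sum(),(a*b).sum());return B.mean(0),th
o,th=fit(m,C[:,:2]);print("case",o,np.degrees(th));c,sn=np.cos(th),np.sin(th);R=np.array([[c,-sn],[sn,c]]);print("res",(m@R.T+o-C[:,:2]).round(4))
np.savez("case.npz",o=o,R=R,th=th)
cl=cloud("top",d)
# coupon corners from crop
cp=np.array([(127,253),(312,280),(294,400),(110,373)])/6+[285,165]
print("coupon",onz("top",cp,.082).round(4), onz("top",cp,.082).mean(0).round(4))
mk=np.array([(258,148),(536,166)])/6+[285,165];W=onz("top",mk,.085);print("marker",W.round(4),W.mean(0))
brick(p,d,"top");brick(s,None,"side",270,370,230,290)
print("block",onz("top",[(170,278),(205,274),(216,400)],.0 ).round(3)); print(cl[290,187],cl[145,250],cl[157,230])
pk=onz("top",[(290,281),(315,262),(304,256),(311,289)],0.008);print("pink",pk.round(3))
E
```

```text
[[ 0.65659303  0.05689089  0.074     ]
 [ 0.47792299  0.06404281  0.074     ]
 [ 0.46753297 -0.1934169   0.074     ]
 [ 0.64570998 -0.20138958  0.074     ]]
case [ 0.56193974 -0.0684682 ] -2.3830281045647013
res [[ 0.0007  0.0008]
 [-0.0005  0.0011]
 [-0.0009 -0.0012]
 [ 0.0007 -0.0007]]
coupon [[ 0.5618  0.0492  0.082 ]
 [ 0.5512 -0.0399  0.082 ]
 [ 0.4935 -0.0326  0.082 ]
 [ 0.5041  0.0558  0.082 ]] [0.5277 0.0081 0.082 ]
marker [[ 0.6138 -0.0123  0.085 ]
 [ 0.6086 -0.1462  0.085 ]] [ 0.61119458 -0.07925007  0.085     ]
brick 49 [181.1 181.6] mid [0.6332 0.4365] ext [0.0381 0.0138] axis deg 23.7
brick 78 [255.2 199.2] mid [0.5856 0.2045] ext [0.0466 0.0175] axis deg 81.9
brick 62 [228.8 203.5] mid [0.5709 0.2851] ext [0.0436 0.0164] axis deg 118.8
brick 51 [253.2 233.3] mid [0.4815 0.2087] ext [0.042  0.0125] axis deg 18.7
brick 46 [303.2 249.7] mid [0.5881 0.2061] ext [0.0539 0.0165] axis deg 82.5
brick 43 [335.4 253.7] mid [0.4841 0.211 ] ext [0.0374 0.0172] axis deg 5.3
brick 40 [303.4 265.6] mid [0.5716 0.2876] ext [0.0476 0.0141] axis deg 117.0
block [[ 0.338  0.463  0.   ]
 [ 0.354  0.354  0.   ]
 [-0.032  0.312  0.   ]]
[0.31316605 0.38696218 0.08335867] [0.72052651 0.20307394 0.18824832] [ 0.71445479  0.29030438 -0.00179415]
pink [[0.342 0.094 0.008]
 [0.401 0.02  0.008]
 [0.418 0.054 0.008]
 [0.32  0.03  0.008]]
```

```bash
cat >> h.py <<'E'
def case():
    z=np.load("case.npz");return z['o'],z['R'],float(z['th'])
def cw(x,y,z):
    o,R,th=case();return np.array([*(R@[x,y]+o),z])
def plan(X,yaw=None,Rt=None):
    """yaw: world angle (deg) of tool x, pointing down. prints rotation first then shift (axes after rotation)"""
    o=bot.get_obs();R0=Rn.from_quat(o['tool_rot'])
    if Rt is None:
        if yaw is None: Rt=R0
        else:
            a=np.radians(yaw);x=np.array([np.cos(a),np.sin(a),0]);z=np.array([0,0,-1.]);Rt=Rn.from_matrix(np.c_[x,np.cross(z,x),z])
    rv=(R0.inv()*Rt).as_rotvec()/np.pi
    d=Rt.inv().apply(np.array(X)-o['eef_pos'])/0.025
    print("turn",rv.round(4),"/8",(rv/8).round(4),"rows>=",np.ceil(np.abs(rv).max()/.0477))
    print("shift",d.round(3),"/8",(d/8).round(4),"rows>=",np.ceil(np.abs(d).max()))
    print("pose",o['eef_pos'].round(4),"F",o['ft_force'].round(1),"w",round(o['grip_width'],4),"t",round(o['clock'],1))
E
python3 - <<'E'
from h import *
plan([.528,.008,.20],-6.8)
E
```

```text
turn [-3.000e-04  5.000e-04 -3.521e-01] /8 [-0.      0.0001 -0.044 ] rows>= 8.0
shift [ 11.984 -20.679   1.22 ] /8 [ 1.498  -2.5849  0.1525] rows>= 21.0
pose [ 0.1693 -0.4699  0.2305] F [-1.3  0.1 -0.4] w 0.0855 t 0.1
```

```bash
python3 -m inch '[[0,0,0,0,0,-0.044,-1],[0,0,0,0,0,-0.044,-1],[0,0,0,0,0,-0.044,-1],[0,0,0,0,0,-0.044,-1],[0,0,0,0,0,-0.044,-1],[0,0,0,0,0,-0.044,-1],[0,0,0,0,0,-0.044,-1],[0,0,0,0,0,-0.044,-1]]'
python3 -m inch '[[0.5,-0.86,0,0,0,0,-1],[0.5,-0.86,0,0,0,0,-1],[0.5,-0.86,0,0,0,0,-1],[0.5,-0.86,0,0,0,0,-1],[0.5,-0.86,0,0,0,0,-1],[0.5,-0.86,0,0,0,0,-1],[0.5,-0.86,0,0,0,0,-1],[0.5,-0.86,0,0,0,0,-1]]'
python3 -m inch '[[0.5,-0.86,0,0,0,0,-1],[0.5,-0.86,0,0,0,0,-1],[0.5,-0.86,0,0,0,0,-1],[0.5,-0.86,0,0,0,0,-1],[0.5,-0.86,0,0,0,0,-1],[0.5,-0.86,0,0,0,0,-1],[0.5,-0.86,0,0,0,0,-1],[0.5,-0.86,0,0,0,0,-1]]'
python3 - <<'E'
from h import *
plan([.528,.008,.20],-6.8)
E
```

```text
clock: 0.9
eef_pos: [0.1694, -0.47, 0.2308]
tool_rot: [0.998, -0.057, -0.0, -0.001]
ft_force: [-0.4, 0.4, 1.1]
grip_width: 0.0853
clock: 1.7
eef_pos: [0.2895, -0.3104, 0.2309]
tool_rot: [0.998, -0.06, -0.0, -0.0]
ft_force: [0.4, -0.2, -0.2]
grip_width: 0.0856
clock: 2.5
eef_pos: [0.4092, -0.1516, 0.2309]
tool_rot: [0.998, -0.06, -0.0, -0.0]
ft_force: [0.3, -0.8, 0.0]
grip_width: 0.0854
turn [-0.0001  0.0003 -0.0001] /8 [-0.  0. -0.] rows>= 1.0
shift [ 3.964 -6.903  1.237] /8 [ 0.4956 -0.8629  0.1546] rows>= 7.0
pose [ 0.4092 -0.1516  0.2309] F [ 0.3 -0.8  0. ] w 0.0854 t 2.5
```

```bash
python3 - <<'E'
from h import *
p,d=snap("top","top1");crop(p,230,150,430,290,4,"c1")
E
```

```text
(no output)
```

View pics/c1.png

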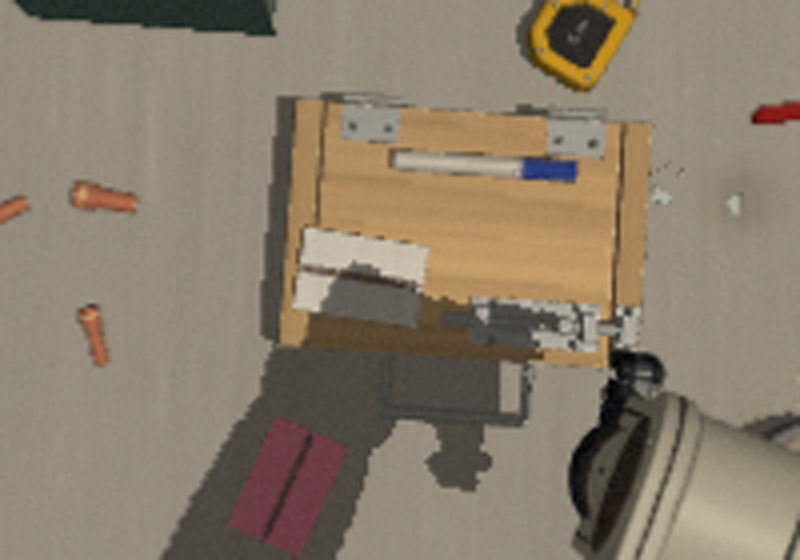

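The only things with the coupon's shape are the steel-grey plate on the lid (top pixel ~321,219) and the pink plate on the bench (302,271). I choose the one on the lid, which hasn't moved. The marker is at (350,191). The orange bit at (181,182) belongs to the torch. The loose nozzles are at (255,199), (229,203) and (253,233).

```bash

python3 -m inch '[[0.5,-0.86,0.2,0,0,0,-1],[0.5,-0.86,0.2,0,0,0,-1],[0.5,-0.86,0.2,0,0,0,-1],[0.5,-0.86,0.2,0,0,0,-1],[0.5,-0.86,0.2,0,0,0,-1],[0.5,-0.86,0.2,0,0,0,-1],[0.5,-0.86,0.2,0,0,0,-1],[0.46,-0.88,0.2,0,0,0,-1]]'
python3 -m inch '[[0,0,0.9,0,0,0,-1],[0,0,0.9,0,0,0,-1],[0,0,0.8,0,0,0,-1],[0,0,0.3,0,0,0,-1],[0,0,0,0,0,0,-1],[0,0,0,0,0,0,-1],[0,0,0,0,0,0,-1],[0,0,0,0,0,0,-1]]'
python3 - <<'E'
from h import *
plan([.528,.008,.071],-6.8)
p,d=snap("side","side1");crop(p,250,120,410,240,5,"s1")
E
```

```text
clock: 3.35
eef_pos: [0.528, 0.0076, 0.1906]
tool_rot: [0.998, -0.06, -0.001, 0.0]
ft_force: [0.3, -0.0, -0.3]
grip_width: 0.0858
clock: 4.15
eef_pos: [0.5285, 0.0068, 0.12]
tool_rot: [0.998, -0.06, 0.001, -0.0]
ft_force: [-0.9, -0.0, 0.6]
grip_width: 0.0855
turn [-0.0001 -0.0007 -0.0002] /8 [-0.     -0.0001 -0.    ] rows>= 1.0
shift [-0.027 -0.044  1.958] /8 [-0.0034 -0.0055  0.2448] rows>= 2.0
pose [0.5285 0.0068 0.12  ] F [-0.9 -0.   0.6] w 0.0855 t 4.2
```

View pics/s1.png

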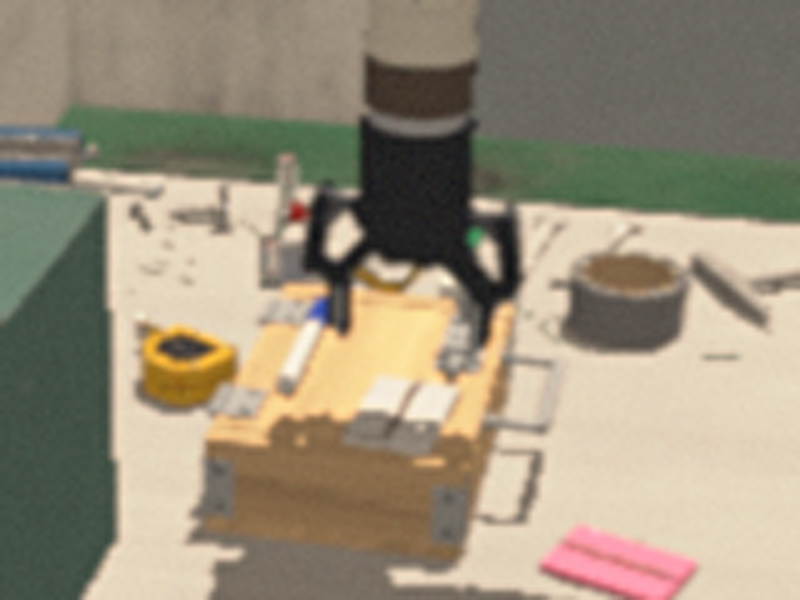

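```bash

python3 -m inch '[[0,-0.04,0.8,0,0,0,-1],[0,0,0.8,0,0,0,-1],[0,0,0.35,0,0,0,-1],[0,0,0,0,0,0,1],[0,0,0,0,0,0,1],[0,0,0,0,0,0,1],[0,0,0,0,0,0,1],[0,0,0,0,0,0,1]]'

```

```text
clock: 5.0
eef_pos: [0.529, 0.0079, 0.0714]
tool_rot: [0.998, -0.06, 0.001, -0.0]
ft_force: [1.5, -1.4, 5.8]
grip_width: 0.0575
```

```bash

python3 -m inch '[[0,0,0,0,0,0,1],[0,0,-0.3,0,0,0,1],[0,0,-0.6,0,0,0,1],[0,0,-0.8,0,0,0,1],[0,0,-0.8,0,0,0,1],[0,0,-0.8,0,0,0,1],[0,0,-0.7,0,0,0,1],[0,0,0,0,0,0,1]]'
python3 - <<'E'
from h import *
plan([.425,.325,.10],-6.8)
p,d=snap("side","side2");crop(p,250,120,410,240,5,"s2")
E
```

```text
clock: 5.8
eef_pos: [0.5294, 0.0079, 0.1726]
tool_rot: [0.998, -0.06, 0.002, -0.0]
ft_force: [0.4, -0.6, -1.8]
grip_width: 0.0573
turn [-0.0002 -0.0015 -0.0002] /8 [-0.     -0.0002 -0.    ] rows>= 1.0
shift [ -5.648 -12.1     2.904] /8 [-0.7061 -1.5125  0.3631] rows>= 13.0
pose [0.5294 0.0079 0.1726] F [ 0.4 -0.6 -1.8] w 0.0573 t 5.8
```

View pics/s2.png

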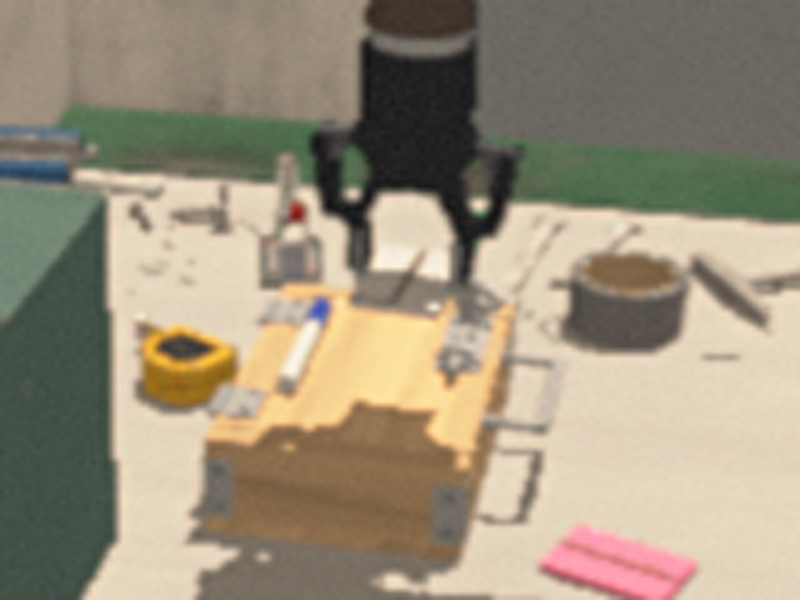

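The coupon is held level between the pads at crop pixel (405,270), and nothing else on the lid has moved. I'm carrying it left.

```bash

python3 -m inch '[[-0.4,-0.85,0,0,0,0,1],[-0.4,-0.85,0,0,0,0,1],[-0.4,-0.85,0,0,0,0,1],[-0.4,-0.85,0,0,0,0,1],[-0.4,-0.85,0,0,0,0,1],[-0.4,-0.85,0,0,0,0,1],[-0.4,-0.85,0,0,0,0,1],[-0.4,-0.85,0,0,0,0,1]]'
python3 -m inch '[[-0.4,-0.85,0.4,0,0,0,1],[-0.4,-0.85,0.4,0,0,0,1],[-0.4,-0.85,0.4,0,0,0,1],[-0.4,-0.85,0.4,0,0,0,1],[-0.4,-0.85,0.4,0,0,0,1],[-0.4,-0.85,0.4,0,0,0,1],[0,0,0.4,0,0,0,1],[0,0,0,0,0,0,1]]'
python3 - <<'E'
from h import *
plan([.425,.325,.000],-6.8)
E
```

```text
clock: 6.65
eef_pos: [0.4672, 0.1866, 0.1683]
tool_rot: [0.998, -0.06, -0.001, 0.001]
ft_force: [0.1, -0.3, -1.4]
grip_width: 0.0574
clock: 7.45
eef_pos: [0.4221, 0.3187, 0.0971]
tool_rot: [0.998, -0.059, -0.002, 0.002]
ft_force: [-0.9, 0.1, -1.7]
grip_width: 0.0569
turn [0.0014 0.0013 0.0003] /8 [0.0002 0.0002 0.    ] rows>= 1.0
shift [ 0.086 -0.263  3.886] /8 [ 0.0107 -0.0329  0.4857] rows>= 4.0
pose [0.4221 0.3187 0.0971] F [-0.9  0.1 -1.7] w 0.0569 t 7.5
```

```bash

python3 -m inch '[[0,-0.2,0.8,0,0,0,1],[0,0,0.8,0,0,0,1],[0,0,0.8,0,0,0,1],[0,0,0.7,0,0,0,1],[0,0,0.5,0,0,0,1],[0,0,0.22,0,0,0,1],[0,0,0.09,0,0,0,1],[0,0,0,0,0,0,1]]'
python3 -m inch '[[0,0,0,0,0,0,-1],[0,0,0,0,0,0,-1],[0,0,0,0,0,0,-1],[0,0,-0.5,0,0,0,-1],[0,0,-0.9,0,0,0,-1],[0,0,-0.9,0,0,0,-1],[0,0,-0.9,0,0,0,-1],[0,0,-0.9,0,0,0,-1]]'
python3 - <<'E'
from h import *
p,d=snap("side","side3");crop(p,270,150,430,310,4,"s3")
p,d=snap("top","top3");crop(p,190,150,430,300,3,"t3")
plan([.6112,-.0793,.18],-2)
E
```

```text
clock: 8.25
eef_pos: [0.4252, 0.3248, 0.0026]
tool_rot: [0.998, -0.06, 0.0, -0.0]
ft_force: [0.7, 1.0, -0.9]
grip_width: 0.0571
clock: 9.05
eef_pos: [0.4249, 0.3251, 0.1069]
tool_rot: [0.998, -0.059, 0.0, -0.0]
ft_force: [-0.7, -0.3, 0.3]
grip_width: 0.0854
turn [-0.0018 -0.002  -0.0268] /8 [-0.0002 -0.0002 -0.0034] rows>= 1.0
shift [ 7.924 15.973 -2.824] /8 [ 0.9905  1.9966 -0.353 ] rows>= 16.0
pose [0.4272 0.3267 0.1094] F [-0.4  0.3  0.9] w 0.0855 t 9.2
```

View pics/s3.png

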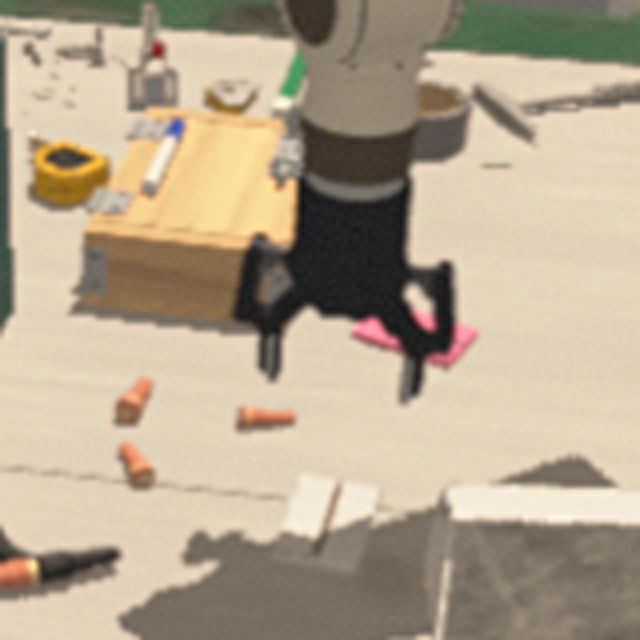

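View pics/t3.png

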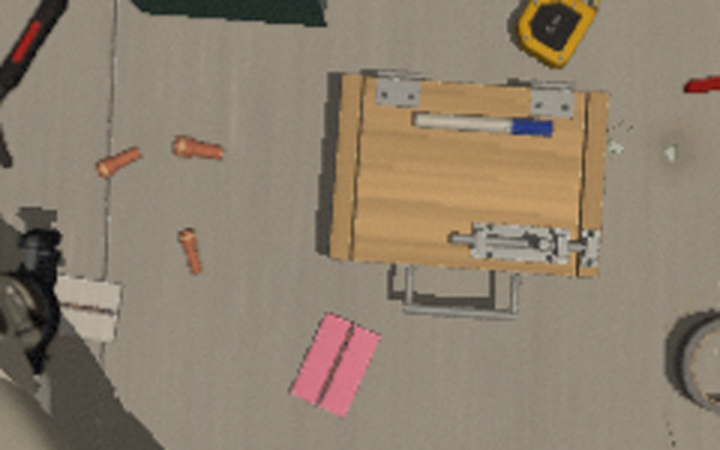

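The coupon is flat on the bench at crop (335,520), the lid holds only the marker, and the nozzles haven't moved. The marker is next.

```bash

python3 -m inch '[[0.4,0.4,-0.9,0,0,-0.027,0],[0.5,0.9,-0.9,0,0,0,0],[0.5,0.98,-0.6,0,0,0,0],[0.5,0.98,-0.4,0,0,0,0],[0.5,0.98,0,0,0,0,0],[0.5,0.98,0,0,0,0,0],[0.5,0.98,0,0,0,0,0],[0.5,0.98,0,0,0,0,0]]'
python3 -m inch '[[0.5,0.98,0,0,0,0,0],[0.5,0.98,0,0,0,0,0],[0.5,0.98,0,0,0,0,0],[0.5,0.98,0,0,0,0,0],[0.5,0.98,0,0,0,0,0],[0.5,0.98,0,0,0,0,0],[0.5,0.98,0,0,0,0,0],[0.5,0.98,0,0,0,0,0]]'
python3 - <<'E'
from h import *
plan([.6112,-.0793,.078],-2)
p,d=snap("side","side4");crop(p,250,120,410,240,5,"s4")
E
```

```text
clock: 9.95
eef_pos: [0.5152, 0.1402, 0.1747]
tool_rot: [1.0, -0.017, -0.0, 0.0]
ft_force: [0.6, 0.2, -0.9]
grip_width: 0.0425
clock: 10.75
eef_pos: [0.6084, -0.0589, 0.1745]
tool_rot: [1.0, -0.017, -0.0, -0.0]
ft_force: [-0.0, -0.3, 0.4]
grip_width: 0.0428
turn [-0.      0.0002  0.0002] /8 [-0.  0.  0.] rows>= 1.0
shift [0.14  0.81  3.858] /8 [0.0175 0.1012 0.4823] rows>= 4.0
pose [ 0.6084 -0.0589  0.1745] F [-0.  -0.3  0.4] w 0.0428 t 10.8
```

View pics/s4.png

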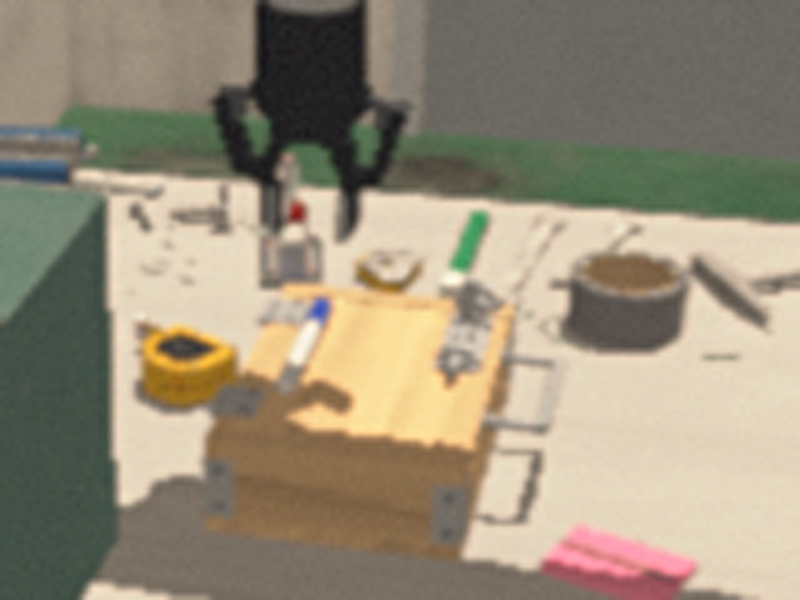

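```bash

python3 -m inch '[[0.14,0.5,0.8,0,0,0,0],[0,0.3,0.9,0,0,0,0],[0,0,0.9,0,0,0,0],[0,0,0.7,0,0,0,0],[0,0,0.4,0,0,0,0],[0,0,0.12,0,0,0,0],[0,0,0,0,0,0,1],[0,0,0,0,0,0,1]]'
python3 -m inch '[[0,0,0,0,0,0,1],[0,0,0,0,0,0,1],[0,0,-0.3,0,0,0,1],[0,0,-0.7,0,0,0,1],[0,0,-0.8,0,0,0,1],[0,0,-0.8,0,0,0,1],[0,0,-0.8,0,0,0,1],[0,0,-0.6,0,0,0,1]]'
python3 - <<'E'
from h import *
plan([.495,.40,.10],-2)
p,d=snap("side","side5");crop(p,250,120,410,240,5,"s5")
E
```

```text
clock: 11.6
eef_pos: [0.612, -0.078, 0.0804]
tool_rot: [1.0, -0.017, 0.001, 0.0]
ft_force: [-0.6, 0.9, 9.3]
grip_width: 0.0145
clock: 12.4
eef_pos: [0.6116, -0.0781, 0.1815]
tool_rot: [1.0, -0.017, 0.001, 0.0]
ft_force: [0.5, 0.0, -0.1]
grip_width: 0.0136
turn [ 0.0001 -0.0006  0.0002] /8 [ 0.     -0.0001  0.    ] rows>= 1.0
shift [ -5.33  -18.951   3.258] /8 [-0.6662 -2.3688  0.4073] rows>= 19.0
pose [ 0.6116 -0.0781  0.1815] F [ 0.5  0.  -0.1] w 0.0136 t 12.4
```

View pics/s5.png

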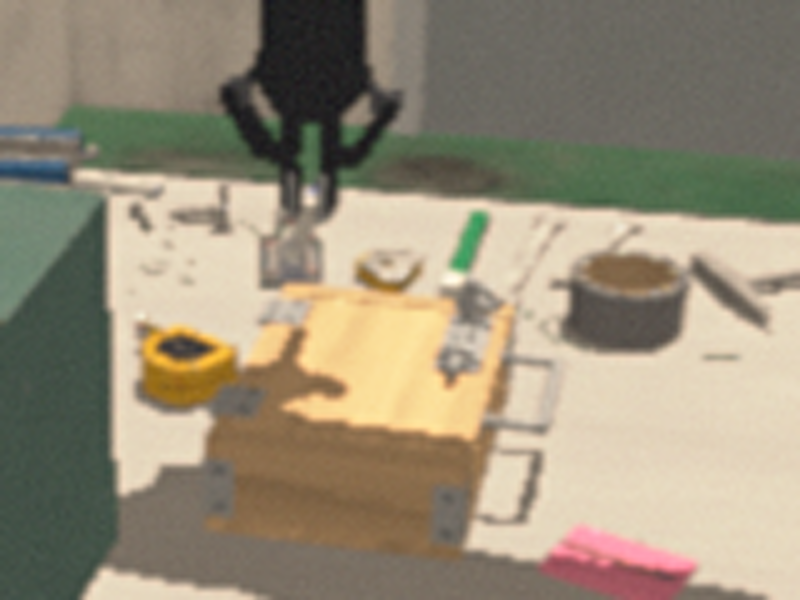

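```bash

python3 -m inch '[[-0.3,-0.95,0,0,0,0,1],[-0.3,-0.95,0,0,0,0,1],[-0.3,-0.95,0,0,0,0,1],[-0.3,-0.95,0,0,0,0,1],[-0.3,-0.95,0,0,0,0,1],[-0.3,-0.95,0,0,0,0,1],[-0.3,-0.95,0,0,0,0,1],[-0.3,-0.95,0,0,0,0,1]]'
python3 -m inch '[[-0.3,-0.95,0,0,0,0,1],[-0.3,-0.95,0,0,0,0,1],[-0.3,-0.95,0.4,0,0,0,1],[-0.3,-0.95,0.5,0,0,0,1],[-0.3,-0.95,0.5,0,0,0,1],[-0.3,-0.95,0.5,0,0,0,1],[-0.3,-0.95,0.5,0,0,0,1],[-0.3,-0.95,0.5,0,0,0,1]]'
python3 - <<'E'
from h import *
plan([.495,.36,.006],-2)
E
```

```text
clock: 13.25
eef_pos: [0.5572, 0.1148, 0.1792]
tool_rot: [1.0, -0.017, -0.0, 0.0]
ft_force: [0.1, 0.4, -1.1]
grip_width: 0.0136
clock: 14.05
eef_pos: [0.5038, 0.3067, 0.1062]
tool_rot: [1.0, -0.017, -0.0, 0.0]
ft_force: [0.1, -0.1, -0.4]
grip_width: 0.0135
turn [0.     0.     0.0002] /8 [0. 0. 0.] rows>= 1.0
shift [-0.428 -2.12   4.01 ] /8 [-0.0535 -0.2649  0.5012] rows>= 5.0
pose [0.5038 0.3067 0.1062] F [ 0.1 -0.1 -0.4] w 0.0135 t 14.1
```

```bash

python3 -m inch '[[-0.4,-0.7,0.3,0,0,0,1],[0,-0.7,0.8,0,0,0,1],[0,-0.7,0.8,0,0,0,1],[0,0,0.8,0,0,0,1],[0,0,0.7,0,0,0,1],[0,0,0.4,0,0,0,1],[0,0,0.2,0,0,0,1],[0,0,0,0,0,0,1]]'
python3 - <<'E'
from h import *
plan([.495,.36,.006],-2)
E
```

```text
clock: 14.85
eef_pos: [0.4961, 0.3585, 0.0073]
tool_rot: [1.0, -0.017, -0.0, -0.0]
ft_force: [-0.1, -0.2, 0.1]
grip_width: 0.0133
turn [-0.      0.      0.0001] /8 [-0.  0.  0.] rows>= 1.0
shift [-0.048 -0.059  0.051] /8 [-0.006  -0.0074  0.0064] rows>= 1.0
pose [0.4961 0.3585 0.0073] F [-0.1 -0.2  0.1] w 0.0133 t 14.8
```

```bash

python3 -m inch '[[0,0,0.03,0,0,0,0],[0,0,0,0,0,0,0],[0,0,0,0,0,0,0],[0,0,-0.5,0,0,0,0],[0,0,-0.9,0,0,0,0],[0,0,-0.9,0,0,0,0],[0,0,-0.9,0,0,0,0],[0,0,-0.9,0,0,0,0]]'
python3 - <<'E'
from h import *
p,d=snap("side","side6");crop(p,230,140,430,300,4,"s6")
p,d=snap("top","top6");crop(p,190,150,430,300,3,"t6");crop(p,330,215,400,265,10,"t6b")
E
```

```text
clock: 15.65
eef_pos: [0.4963, 0.3588, 0.1106]
tool_rot: [1.0, -0.017, 0.0, -0.0]
ft_force: [0.4, -0.2, 0.1]
grip_width: 0.0425
```

View pics/s6.png

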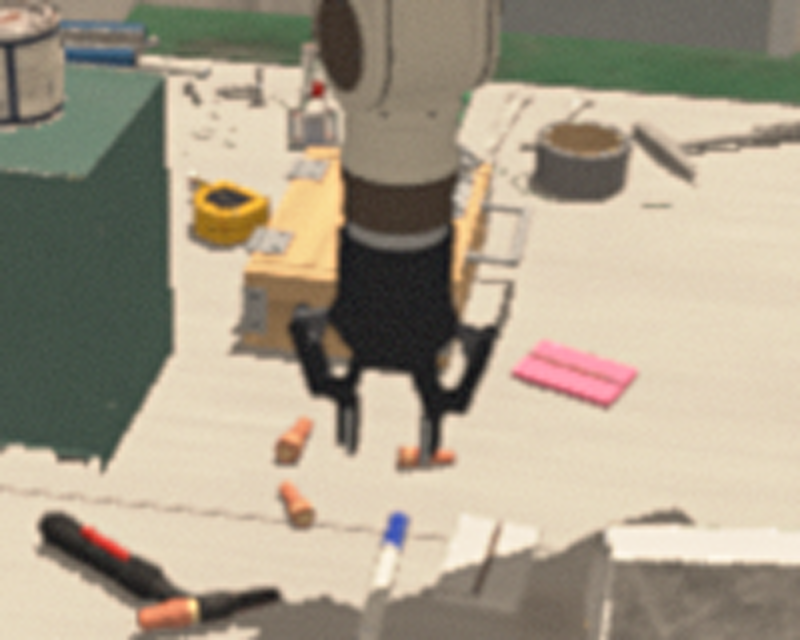

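View pics/t6b.png

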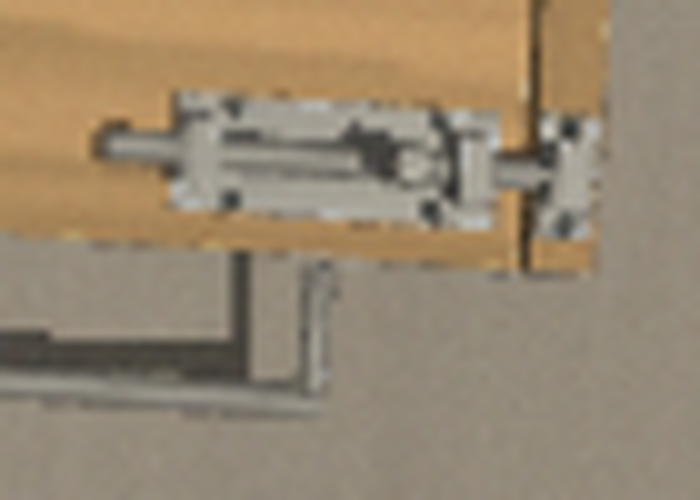

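View pics/t6.png

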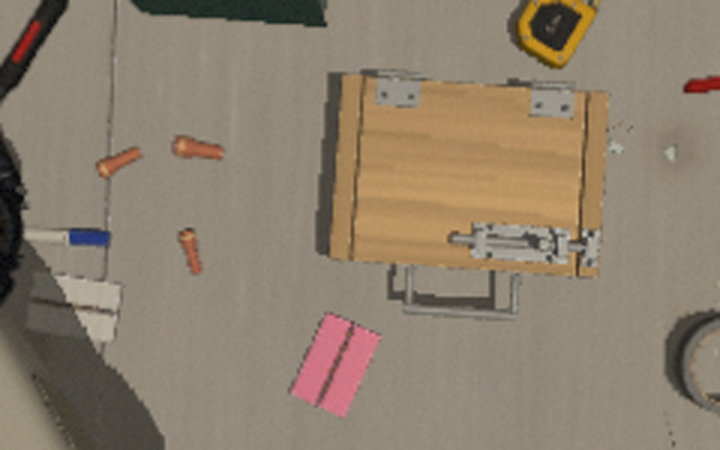

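Both items are on the bench, the marker at s6 (390,545) and the coupon at (490,560), and the lid is clear. The knob top is at about top (372,231).

```bash
python3 - <<'E'
from h import *
o,R,th=case()
W=onz("top",[(372.3,231.3)],.12)[0];print(W,R.T@(W[:2]-o))
c=cloud("top",np.load("pics/top6.npy"))
sub=c[222:242,362:384];k=sub[...,2]>.108;print(sub[k].mean(0),k.sum(),R.T@(sub[k].mean(0)[:2]-o))
s=cloud("side",np.load("pics/side0.npy"));m=(s[...,2]>.105)&(s[...,2]<.13)&(abs(s[...,0]-W[0])<.03)&(abs(s[...,1]-W[1])<.03);print(m.sum(),s[m].mean(0) if m.any() else 0)
h=onz("top",[(240/6+285,530/6+165),(463/6+285,543/6+165)],.073);print("handle",h,[R.T@(q[:2]-o) for q in h])
plan([*cw(-.062,(R.T@(W[:2]-o))[1],0)[:2],.16],-2.4)
E
```

```text
[ 0.49699325 -0.13880996  0.12      ] [-0.06196554 -0.07298138]
[ 0.49659022 -0.11810345  0.26960126] 19 [-0.06322919 -0.05230954]
14 [ 0.49761323 -0.13157739  0.11449389]
handle [[ 0.43041853 -0.00848743  0.073     ]
 [ 0.42677527 -0.11594454  0.073     ]] [array([-0.13390145,  0.05446028]), array([-0.13307353, -0.05305539])]
turn [-0.0017 -0.0022  0.0024] /8 [-0.0002 -0.0003  0.0003] rows>= 1.0
shift [ 0.772 19.952 -1.854] /8 [ 0.0965  2.4941 -0.2317] rows>= 20.0
pose [0.4986 0.3604 0.1137] F [0.3 1.  0.4] w 0.0427 t 15.8
```

```bash

python3 -m inch '[[0.04,0.9,-0.6,0,0,0,0],[0.04,0.95,-0.6,0,0,0,0],[0.04,0.95,-0.6,0,0,0,0],[0.04,0.95,0,0,0,0,0],[0.04,0.95,0,0,0,0,0],[0.04,0.95,0,0,0,0,0],[0.04,0.95,0,0,0,0,0],[0.04,0.95,0,0,0,0,0]]'
python3 -m inch '[[0.04,0.95,0,0,0,0,0],[0.04,0.95,0,0,0,0,0],[0.04,0.95,0,0,0,0,0],[0.04,0.95,0,0,0,0,0],[0.04,0.95,0,0,0,0,0],[0.04,0.95,0,0,0,0,0],[0.04,0.95,0,0,0,0,0],[0.04,0.95,0,0,0,0,0]]'
python3 -m inch '[[0.04,0.95,0,0,0,0,0],[0.04,0.95,0,0,0,0,0],[0.04,0.95,0,0,0,0,0],[0.04,0.95,0,0,0,0,0],[0,0.8,0,0,0,0,0],[0,0,0.4,0,0,0,0],[0,0,0,0,0,0,0],[0,0,0,0,0,0,0]]'
python3 - <<'E'
from h import *
plan(cw(-.062,-.073,.097),-2.4)
E
```

```text
clock: 16.55
eef_pos: [0.4973, 0.1687, 0.1534]
tool_rot: [1.0, -0.017, -0.0, 0.0]
ft_force: [-0.1, -0.3, -0.3]
grip_width: 0.0428
clock: 17.35
eef_pos: [0.4988, -0.0214, 0.1534]
tool_rot: [1.0, -0.017, -0.0, -0.0]
ft_force: [0.4, -0.4, -0.5]
grip_width: 0.043
clock: 18.15
eef_pos: [0.4985, -0.1347, 0.1429]
tool_rot: [1.0, -0.017, -0.001, -0.0]
ft_force: [-0.3, -0.3, -0.3]
grip_width: 0.043
turn [-0.0003  0.0006  0.0026] /8 [-0.      0.0001  0.0003] rows>= 1.0
shift [-0.054  0.169  1.835] /8 [-0.0068  0.0211  0.2294] rows>= 2.0
pose [ 0.4985 -0.1347  0.1429] F [-0.3 -0.3 -0.3] w 0.043 t 18.1
```

```bash

python3 -m inch '[[-0.05,0.17,0.5,0,0,0,0],[0,0,0.6,0,0,0,0],[0,0,0.5,0,0,0,0],[0,0,0.23,0,0,0,0],[0,0,0,0,0,0,0.5],[0,0,0,0,0,0,1],[0,0,0,0,0,0,1],[0,0,0,0,0,0,1]]'
python3 - <<'E'
from h import *
p,d=snap("side","side7");crop(p,280,120,400,220,6,"s7");plan(cw(-.062,-.073,.097),-2.4)
E
```

```text
clock: 18.95
eef_pos: [0.4991, -0.1394, 0.0986]
tool_rot: [1.0, -0.017, 0.001, -0.0]
ft_force: [3.0, 2.7, -0.6]
grip_width: 0.0107
turn [-0.0002 -0.0009  0.0026] /8 [-0.     -0.0001  0.0003] rows>= 1.0
shift [-0.089 -0.019  0.063] /8 [-0.0111 -0.0023  0.0079] rows>= 1.0
pose [ 0.4992 -0.1394  0.0986] F [ 4.9  2.2 -0.8] w 0.0108 t 19.0
```

View pics/s7.png

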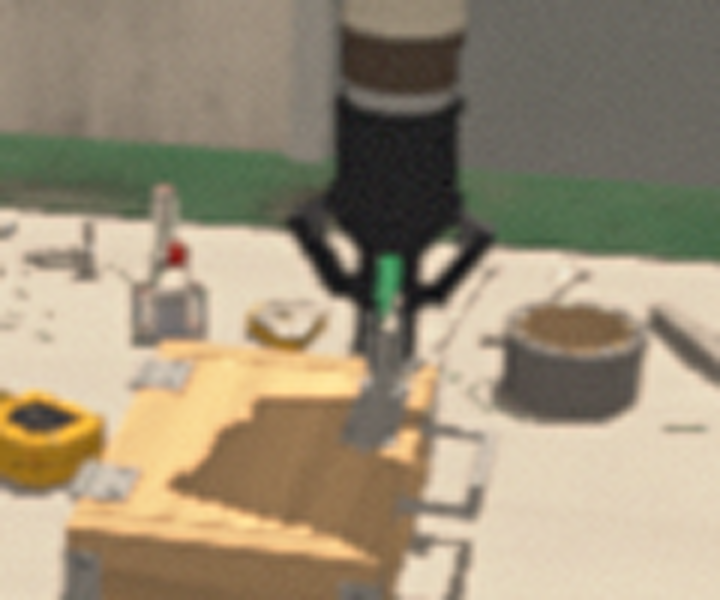

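```bash

python3 -m inch '[[-0.07,0,0,0,0,0,1],[0,-0.2,0,0,0,0,1],[0,-0.3,0,0,0,0,1],[0,-0.4,0,0,0,0,1],[0,-0.4,0,0,0,0,1],[0,-0.25,0,0,0,0,1],[0,-0.1,0,0,0,0,1],[0,0,0,0,0,0,1]]'
python3 - <<'E'
from h import *
o,R,th=case();e=bot.get_obs();print(R.T@(e['eef_pos'][:2]-o),e['ft_force'],e['grip_width'])
E
```

```text
clock: 19.8
eef_pos: [0.5007, -0.1025, 0.0987]
tool_rot: [1.0, -0.018, 0.003, 0.005]
ft_force: [7.9, -9.0, -6.1]
grip_width: 0.0104
[-0.05974807 -0.03653798] [ 7.9364979  -8.9791887  -6.07868383] 0.01044760132581006
```

```bash

python3 -m inch '[[-0.08,-0.06,0,0,0,0,1],[0,-0.06,0,0,0,0,1],[0,0,0,0,0,0,1],[0,0,0,0,0,0,0],[0,0,0,0,0,0,0],[0,0,-0.6,0,0,0,0],[0,0,-0.9,0,0,0,0],[0,0,-0.9,0,0,0,0]]'
python3 -m inch '[[-0.9,0,-0.3,0,0,0,0],[-0.9,0,0,0,0,0,0],[-0.9,0,0,0,0,0,0],[0,0.9,0,0,0,0,0],[0,0.9,0,0,0,0,0],[0,0.9,0,0,0,0,0],[0,0.9,0,0,0,0,0],[0,0,0,0,0,0,0]]'
python3 - <<'E'
from h import *
p,d=snap("top","top8");crop(p,330,205,400,265,10,"t8");
E
```

```text
clock: 20.6
eef_pos: [0.4941, -0.095, 0.1581]
tool_rot: [1.0, -0.017, -0.001, -0.0]
ft_force: [0.0, -0.1, -0.5]
grip_width: 0.0426
clock: 21.4
eef_pos: [0.4243, -0.1846, 0.1654]
tool_rot: [1.0, -0.019, -0.0, 0.0]
ft_force: [-0.4, 0.0, -0.5]
grip_width: 0.0429
```

View pics/t8.png

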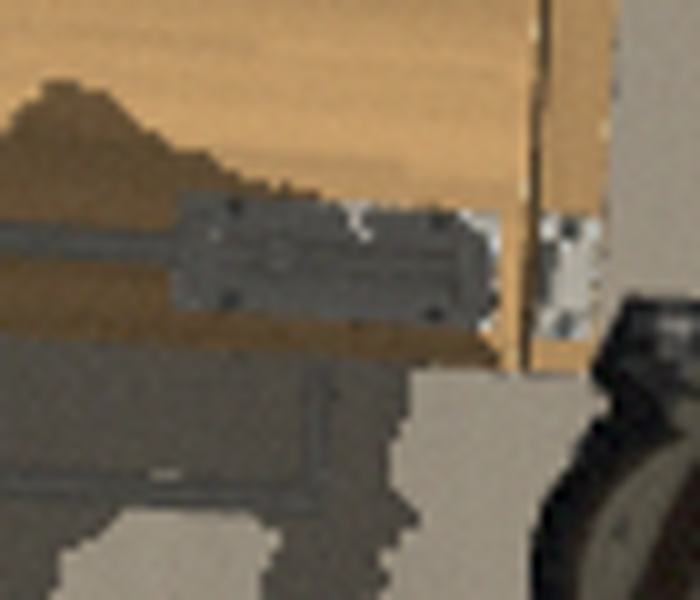

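The bolt is fully drawn: the knob is now at crop (285,250), about 40 mm to the left, and the rod is out of the keeper. The handle is next.

```bash
python3 - <<'E'
from h import *
plan(cw(-.132,0,.11),-2.4)
E
```

```text
turn [-0.0001  0.0004  0.0018] /8 [-0.      0.      0.0002] rows>= 1.0
shift [ 0.032 -4.822  2.209] /8 [ 0.004  -0.6027  0.2762] rows>= 5.0
pose [ 0.4242 -0.1834  0.1652] F [-0.2  0.3 -0.7] w 0.0428 t 21.4
```

```bash

python3 -m inch '[[0,-0.8,0,0,0,0.002,0.2],[0,-0.8,0,0,0,0,0.2],[0,-0.8,0.4,0,0,0,0.2],[0,-0.8,0.4,0,0,0,0.2],[0,-0.8,0.5,0,0,0,0.2],[0,-0.8,0.5,0,0,0,0.2],[0,0,0.4,0,0,0,0.2],[0,0,0,0,0,0,0.2]]'
python3 - <<'E'
from h import *
plan(cw(-.132,0,.055),-2.4)
E
```

```text
clock: 22.25
eef_pos: [0.4281, -0.0621, 0.1091]
tool_rot: [1.0, -0.019, -0.002, -0.0]
ft_force: [0.0, 0.6, -0.0]
grip_width: 0.034
turn [-0.      0.0011  0.0011] /8 [-0.      0.0001  0.0001] rows>= 1.0
shift [0.079 0.03  2.164] /8 [0.0099 0.0038 0.2705] rows>= 3.0
pose [ 0.4281 -0.0621  0.1091] F [ 0.   0.6 -0. ] w 0.034 t 22.2
```

```bash

python3 -m inch '[[0.03,0,0.6,0,0,0,0.2],[0,0,0.7,0,0,0,0.2],[0,0,0.6,0,0,0,0.2],[0,0,0.26,0,0,0,0.2],[0,0,0,0,0,0,0.5],[0,0,0,0,0,0,1],[0,0,0,0,0,0,1],[0,0,0,0,0,0,1]]'
python3 - <<'E'
from h import *
p,d=snap("side","side9");crop(p,280,120,420,240,5,"s9")
E
```

```text
clock: 23.05
eef_pos: [0.4325, -0.0636, 0.0573]
tool_rot: [1.0, -0.02, 0.002, 0.0]
ft_force: [5.0, -0.3, -3.3]
grip_width: 0.0078
```

View pics/s9.png

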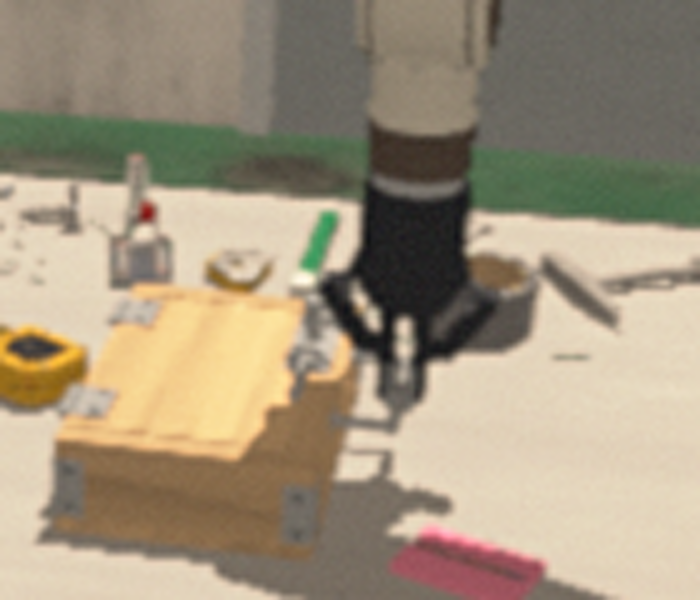

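```bash
cat >> h.py <<'E'
HB=dict(d=.011)
def barpt(th):
    a=th-.027;return cw(.090-.222*np.cos(a),0,.074+.222*np.sin(a))
def lidang(dd=None):
    o=bot.get_obs();R=Rn.from_quat(o['tool_rot']).as_matrix();b=o['eef_pos']-(dd or HB['d'])*R[:,2]
    oc,Rc,_=case();x=(Rc.T@(b[:2]-oc))[0]
    return np.arctan2(b[2]-.074,.090-x)+.027, np.hypot(b[2]-.074,.090-x)
def arc(ths,tilts,N=8):
    """tilts deg absolute forward tilt; rows from current measured pose"""
    o=bot.get_obs();R0=Rn.from_quat(o['tool_rot']);p0=o['eef_pos']
    _,_,yw=case();x=np.array([np.cos(yw),np.sin(yw),0]);z=np.array([0,0,-1.]);base=Rn.from_matrix(np.c_[x,np.cross(z,x),z])
    for t,k in zip(ths,tilts):
        Rt=base*Rn.from_rotvec([0,np.radians(k),0]);p=barpt(t)+HB['d']*Rt.as_matrix()[:,2]
        d=R0.inv().apply(p-p0)/.025;rv=(R0.inv()*Rt).as_rotvec()/np.pi
        print([round(v,2) for v in d],[round(v,4) for v in rv]);p0,R0=p,Rt
E
python3 - <<'E'
from h import *
print(lidang())
t=np.linspace(0,2,33)[1:9]*1.0
arc(t,t*20)
E
```

```text
(np.float64(0.0009711360789838135), np.float64(0.21963964519404172))
[np.float64(-0.08), np.float64(-0.02), np.float64(-0.54)] [np.float64(0.0002), np.float64(0.0057), np.float64(0.0003)]
[np.float64(0.06), np.float64(-0.0), np.float64(-0.55)] [np.float64(0.0), np.float64(0.0069), np.float64(0.0)]
[np.float64(0.11), np.float64(-0.0), np.float64(-0.55)] [np.float64(0.0), np.float64(0.0069), np.float64(0.0)]
[np.float64(0.15), np.float64(0.0), np.float64(-0.54)] [np.float64(-0.0), np.float64(0.0069), np.float64(0.0)]
[np.float64(0.2), np.float64(-0.0), np.float64(-0.52)] [np.float64(0.0), np.float64(0.0069), np.float64(-0.0)]
[np.float64(0.24), np.float64(0.0), np.float64(-0.51)] [np.float64(0.0), np.float64(0.0069), np.float64(0.0)]
[np.float64(0.28), np.float64(-0.0), np.float64(-0.48)] [np.float64(-0.0), np.float64(0.0069), np.float64(0.0)]
[np.float64(0.32), np.float64(0.0), np.float64(-0.46)] [np.float64(0.0), np.float64(0.0069), np.float64(0.0)]
```

```bash
python3 - <<'E'
import numpy as np
z=np.load("case.npz");o=z['o']+np.array([.0024,0]);np.savez("case.npz",o=o,R=z['R'],th=z['th'])
E
python3 -m inch '[[0.01,0,-0.54,0,0.0057,0,1],[0.06,0,-0.55,0,0.0069,0,1],[0.11,0,-0.55,0,0.0069,0,1],[0.15,0,-0.54,0,0.0069,0,1],[0.2,0,-0.52,0,0.0069,0,1],[0.24,0,-0.51,0,0.0069,0,1],[0.28,0,-0.48,0,0.0069,0,1],[0.32,0,-0.46,0,0.0069,0,1]]'
python3 - <<'E'
from h import *
a=lidang();print(a)
t=np.linspace(a[0],2,25)[1:9]
arc(t,t*20)
E
```

```text
clock: 23.9
eef_pos: [0.4558, -0.0646, 0.1625]
tool_rot: [0.996, -0.02, 0.083, 0.002]
ft_force: [3.0, -4.0, -8.9]
grip_width: 0.0073
(np.float64(0.4870640878599847), np.float64(0.2236898122109147))
[np.float64(0.41), np.float64(-0.02), np.float64(-0.4)] [np.float64(0.0003), np.float64(0.008), np.float64(0.0002)]
[np.float64(0.39), np.float64(0.0), np.float64(-0.41)] [np.float64(-0.0), np.float64(0.007), np.float64(0.0)]
[np.float64(0.42), np.float64(0.0), np.float64(-0.38)] [np.float64(0.0), np.float64(0.007), np.float64(-0.0)]
[np.float64(0.45), np.float64(-0.0), np.float64(-0.34)] [np.float64(-0.0), np.float64(0.007), np.float64(0.0)]
[np.float64(0.48), np.float64(0.0), np.float64(-0.3)] [np.float64(0.0), np.float64(0.007), np.float64(0.0)]
[np.float64(0.51), np.float64(0.0), np.float64(-0.26)] [np.float64(-0.0), np.float64(0.007), np.float64(0.0)]
[np.float64(0.53), np.float64(-0.0), np.float64(-0.22)] [np.float64(0.0), np.float64(0.007), np.float64(-0.0)]
[np.float64(0.54), np.float64(0.0), np.float64(-0.17)] [np.float64(0.0), np.float64(0.007), np.float64(0.0)]
```

```bash

python3 -m inch '[[0.4,0,-0.42,0,0.008,0,1],[0.39,0,-0.41,0,0.007,0,1],[0.42,0,-0.38,0,0.007,0,1],[0.45,0,-0.34,0,0.007,0,1],[0.48,0,-0.3,0,0.007,0,1],[0.51,0,-0.26,0,0.007,0,1],[0.53,0,-0.22,0,0.007,0,1],[0.54,0,-0.17,0,0.007,0,1]]'
python3 - <<'E'
from h import *
a=lidang();print(a)
t=np.linspace(a[0],2,17)[1:9]
arc(t,t*20)
p,d=snap("side","side10");crop(p,260,80,420,240,4,"s10")
E
```

```text
clock: 24.7
eef_pos: [0.5289, -0.0679, 0.2479]
tool_rot: [0.985, -0.021, 0.171, 0.004]
ft_force: [-12.4, -3.4, 7.0]
grip_width: 0.0075
(np.float64(0.9866890814885598), np.float64(0.2249994382516877))
[np.float64(0.59), np.float64(-0.04), np.float64(-0.02)] [np.float64(0.0006), np.float64(0.0072), np.float64(-0.0)]
[np.float64(0.57), np.float64(-0.0), np.float64(-0.08)] [np.float64(-0.0), np.float64(0.007), np.float64(0.0)]
[np.float64(0.57), np.float64(0.0), np.float64(-0.04)] [np.float64(0.0), np.float64(0.007), np.float64(-0.0)]
[np.float64(0.57), np.float64(-0.0), np.float64(0.01)] [np.float64(0.0), np.float64(0.007), np.float64(0.0)]
[np.float64(0.57), np.float64(-0.0), np.float64(0.06)] [np.float64(-0.0), np.float64(0.007), np.float64(-0.0)]
[np.float64(0.56), np.float64(0.0), np.float64(0.11)] [np.float64(0.0), np.float64(0.007), np.float64(0.0)]
[np.float64(0.55), np.float64(-0.0), np.float64(0.15)] [np.float64(-0.0), np.float64(0.007), np.float64(0.0)]
[np.float64(0.54), np.float64(0.0), np.float64(0.2)] [np.float64(0.0), np.float64(0.007), np.float64(-0.0)]
```

View pics/s10.png

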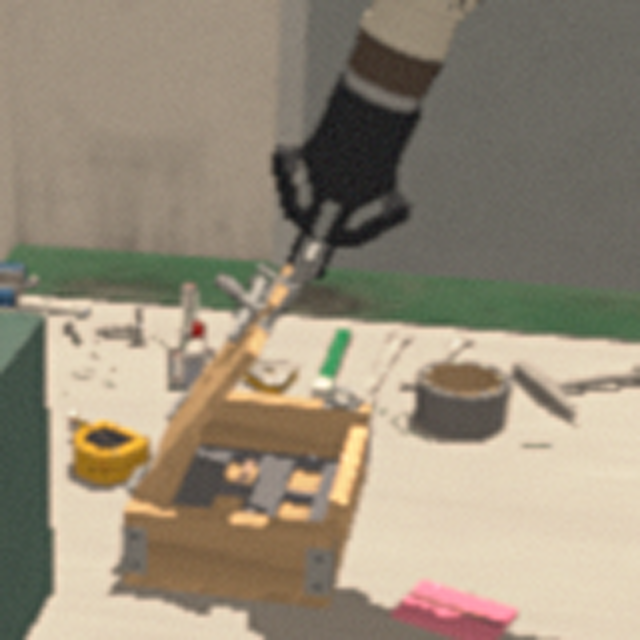

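The lid is opening and the bar is in the grip. I'm continuing the arc.

```bash

python3 -m inch '[[0.6,0,0.02,0,0.007,0,1],[0.57,0,-0.06,0,0.007,0,1],[0.57,0,-0.04,0,0.007,0,1],[0.57,0,0.01,0,0.007,0,1],[0.57,0,0.06,0,0.007,0,1],[0.56,0,0.11,0,0.007,0,1],[0.55,0,0.15,0,0.007,0,1],[0.54,0,0.2,0,0.007,0,1]]'
python3 - <<'E'
from h import *
a=lidang();print(a)
t=np.linspace(a[0],2.03,9)[1:9]
arc(t,t*20)
E
```

```text
clock: 25.55
eef_pos: [0.6404, -0.0725, 0.2856]
tool_rot: [0.965, -0.02, 0.26, 0.006]
ft_force: [-5.0, -2.3, 2.7]
grip_width: 0.0072
(np.float64(1.5103541670494864), np.float64(0.22200688992915862))
[np.float64(0.52), np.float64(-0.03), np.float64(0.26)] [np.float64(0.0004), np.float64(0.0077), np.float64(-0.0002)]
[np.float64(0.5), np.float64(-0.0), np.float64(0.31)] [np.float64(0.0), np.float64(0.0072), np.float64(-0.0)]
[np.float64(0.47), np.float64(0.0), np.float64(0.35)] [np.float64(0.0), np.float64(0.0072), np.float64(-0.0)]
[np.float64(0.44), np.float64(-0.0), np.float64(0.39)] [np.float64(0.0), np.float64(0.0072), np.float64(-0.0)]
[np.float64(0.4), np.float64(-0.0), np.float64(0.42)] [np.float64(-0.0), np.float64(0.0072), np.float64(0.0)]
[np.float64(0.36), np.float64(0.0), np.float64(0.46)] [np.float64(0.0), np.float64(0.0072), np.float64(0.0)]
[np.float64(0.32), np.float64(0.0), np.float64(0.48)] [np.float64(0.0), np.float64(0.0072), np.float64(0.0)]
[np.float64(0.28), np.float64(-0.0), np.float64(0.51)] [np.float64(0.0), np.float64(0.0072), np.float64(0.0)]
```

```bash

python3 -m inch '[[0.52,0,0.26,0,0.0075,0,1],[0.5,0,0.31,0,0.007,0,1],[0.47,0,0.35,0,0.007,0,1],[0.44,0,0.39,0,0.007,0,1],[0.4,0,0.42,0,0.007,0,1],[0.36,0,0.46,0,0.007,0,1],[0.32,0,0.48,0,0.007,0,1],[0.28,0,0.5,0,0.007,0,1]]'
python3 - <<'E'
from h import *
a=lidang();print(a, bot.get_obs()['joint_pos'].round(2))
p,d=snap("side","side11");crop(p,260,80,420,240,4,"s11")
E
```

```text
clock: 26.35
eef_pos: [0.7505, -0.0774, 0.2682]
tool_rot: [0.939, -0.02, 0.342, 0.008]
ft_force: [-122.4, 5.0, 78.7]
grip_width: 0.0072
(np.float64(2.0128908508084264), np.float64(0.22140792088696434)) [-0.12  0.26 -0.12  0.49  0.05  1.51]
```

View pics/s11.png

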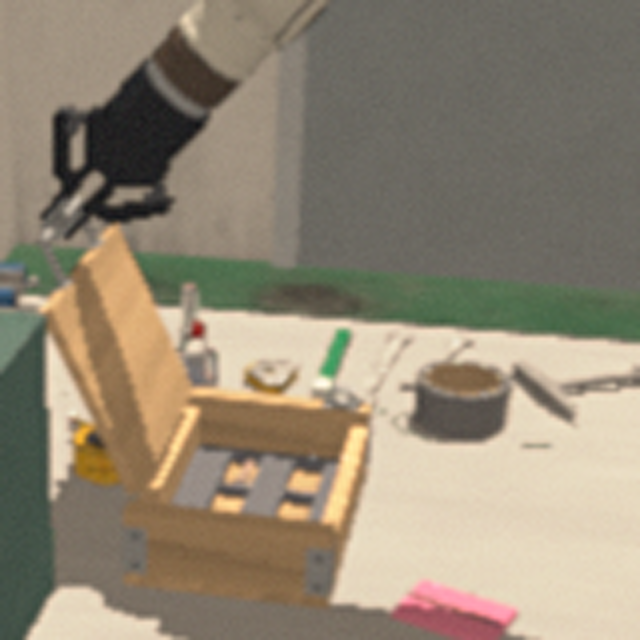

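The force at the end stop reads about 145 N, because I drove the arc slightly past the stop. I'm releasing now and backing off along the tool axis.

```bash

python3 -m inch '[[-0.2,0,-0.15,0,0,0,0.3],[0,0,0,0,0,0,0.2],[0,0,0,0,0,0,0],[0,0,-0.6,0,0,0,0],[0,0,-0.9,0,0,0,0],[0,0,-0.9,0,0,0,0],[0,0,-0.9,0,0,0,0],[0,0,-0.9,0,0,0,0]]'
python3 - <<'E'
from h import *
plan([.45,.1,.25],-2.4)
E
```

```text
clock: 27.2
eef_pos: [0.6797, -0.0729, 0.3465]
tool_rot: [0.939, -0.019, 0.344, 0.007]
ft_force: [0.0, -0.7, -0.4]
grip_width: 0.0427
turn [-2.000e-04 -2.237e-01  5.000e-04] /8 [-0.     -0.028   0.0001] rows>= 5.0
shift [-9.47  -6.526  3.861] /8 [-1.1837 -0.8158  0.4827] rows>= 10.0
pose [ 0.6797 -0.0729  0.3465] F [ 0.  -0.7 -0.4] w 0.0427 t 27.2
```

```bash

python3 -m inch '[[-0.6,-0.5,-0.5,0,-0.028,0,0],[-0.7,-0.8,-0.3,0,-0.028,0,0],[-0.9,-0.8,0,0,-0.028,0,0],[-0.9,-0.8,0,0,-0.028,0,0],[-0.9,-0.8,0,0,-0.028,0,0],[-0.9,-0.8,0,0,-0.028,0,0],[-0.9,-0.8,0,0,-0.028,0,0],[-0.9,-0.8,0,0,-0.028,0,0]]'
python3 - <<'E'
from h import *
p,d=snap("top","top12");crop(p,285,90,405,250,5,"t12");crop(p,200,170,290,250,8,"t12n");brick(p,d,"top")
p,d=snap("side","side12");crop(p,240,120,400,300,4,"s12");brick(p,None,"side",270,370,230,290)
plan([.45,.1,.25],-2.4)
E
```

```text
clock: 28.0
eef_pos: [0.5205, 0.0869, 0.3016]
tool_rot: [1.0, -0.02, -0.002, -0.0]
ft_force: [-0.2, 0.3, 0.1]
grip_width: 0.0427
brick 49 [181.1 181.6] mid [0.6332 0.4365] ext [0.0381 0.0138] axis deg 23.7
brick 52 [302.8 250. ] mid [0.5889 0.208 ] ext [0.058  0.0187] axis deg 81.9
brick 41 [336.1 254. ] mid [0.4821 0.2145] ext [0.0407 0.0162] axis deg 12.1
brick 45 [303.6 265.7] mid [0.5717 0.2881] ext [0.0486 0.0147] axis deg 119.0
turn [-0.0002  0.0014  0.0015] /8 [-0.      0.0002  0.0002] rows>= 1.0
shift [-2.853 -0.362  2.021] /8 [-0.3566 -0.0452  0.2527] rows>= 3.0
pose [0.5209 0.088  0.3005] F [ 0.6 -0.3  0.2] w 0.0429 t 28.1
```

View pics/t12.png

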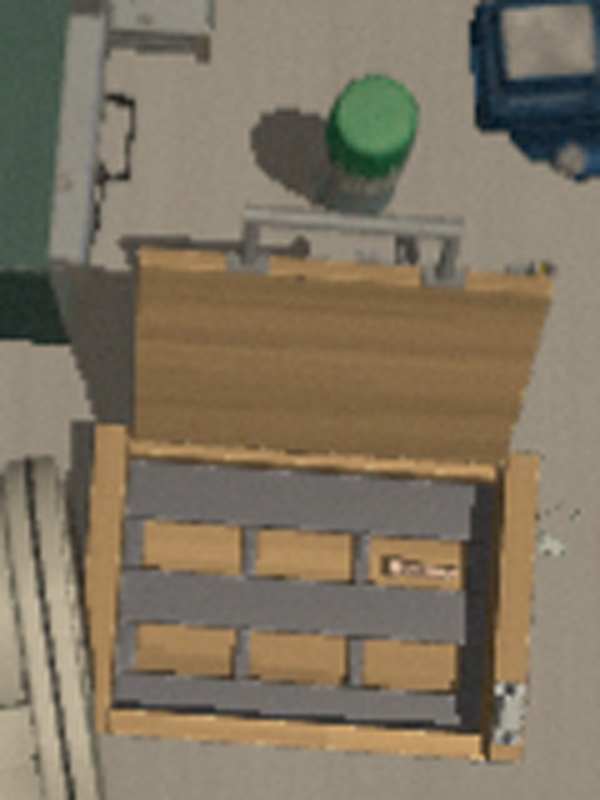

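View pics/s12.png

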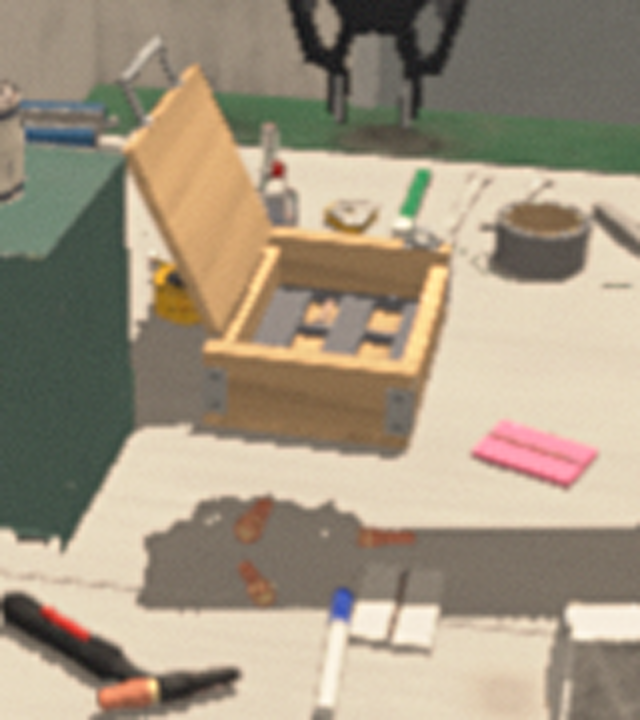

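View pics/t12n.png

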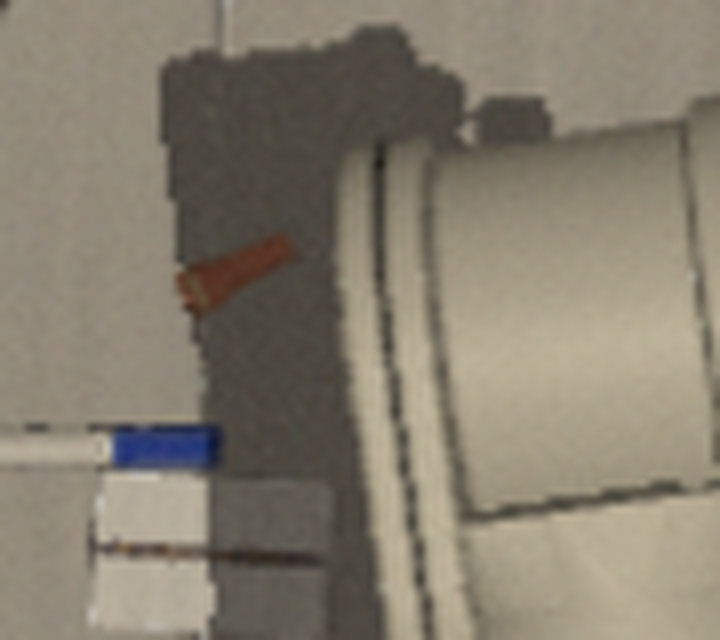

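```bash
python3 - <<'E'
from h import *
o,R,th=case()
for q in [(184,650),(297,658),(410,664),(192,547),(303,556)]:
    W=onz("top",[(q[0]/5+285-.4,q[1]/5+90-.4)],.018)[0];print((R.T@(W[:2]-o)).round(4))
plan([.484,.211,.12],-75)
E
```

```text
[-0.0384  0.0711]
[-0.0386  0.0031]
[-0.0377 -0.065 ]
[0.0238 0.0704]
[0.0229 0.0034]
turn [0.0007 0.0013 0.4048] /8 [0.0001 0.0002 0.0506] rows>= 9.0
shift [-5.135  0.151  7.221] /8 [-0.6419  0.0189  0.9027] rows>= 8.0
pose [0.5209 0.088  0.3005] F [ 0.6 -0.3  0.2] w 0.0429 t 28.1
```

```bash
python3 - <<'E'
import numpy as np
z=np.load("case.npz");o=z['o']+np.array([-.0004,.0025]);np.savez("case.npz",o=o,R=z['R'],th=z['th']);print(o)
E
python3 -m inch '[[0,-0.8,0,0,0,0.047,0],[0,-0.8,0,0,0,0.047,0],[0,0,0.9,0,0,0.047,0],[0,0,0.9,0,0,0.047,0],[0,0,0.9,0,0,0.047,0],[0,0,0.9,0,0,0.047,0],[0,0,0.9,0,0,0.047,0],[0,0,0,0,0,0.047,0]]'
python3 - <<'E'
from h import *
plan([.484,.210,.12],-75)
E
```

```text
[ 0.56393974 -0.0659682 ]
clock: 28.9
eef_pos: [0.5242, 0.1244, 0.1853]
tool_rot: [0.817, -0.576, -0.002, 0.002]
ft_force: [-0.8, 0.5, 0.6]
grip_width: 0.0426
turn [0.0017 0.0001 0.0257] /8 [0.0002 0.     0.0032] rows>= 1.0
shift [-3.724  0.665  2.613] /8 [-0.4655  0.0832  0.3266] rows>= 4.0
pose [0.5242 0.1244 0.1853] F [-0.8  0.5  0.6] w 0.0426 t 28.9
```

```bash

python3 -m inch '[[0,0,0,0,0,0.026,0],[-0.75,0.13,0,0,0,0,0],[-0.75,0.13,0.2,0,0,0,0],[-0.75,0.13,0.5,0,0,0,0],[-0.75,0.13,0.6,0,0,0,0],[-0.75,0.13,0.6,0,0,0,0],[0,0,0.6,0,0,0,0],[0,0,0.6,0,0,0,0]]'
python3 - <<'E'
from h import *
plan([.484,.210,.007],-75)
p,d=snap("side","side13");crop(p,280,190,400,290,6,"s13")
E
```

```text
clock: 29.7
eef_pos: [0.4946, 0.1761, 0.1113]
tool_rot: [0.812, -0.583, -0.013, -0.009]
ft_force: [0.5, 0.0, -0.5]
grip_width: 0.0428
turn [0.0003 0.0098 0.0201] /8 [0.     0.0012 0.0025] rows>= 1.0
shift [-1.42   0.058  4.172] /8 [-0.1775  0.0073  0.5215] rows>= 5.0
pose [0.4946 0.1761 0.1113] F [ 0.5  0.  -0.5] w 0.0428 t 29.7
```

View pics/s13.png

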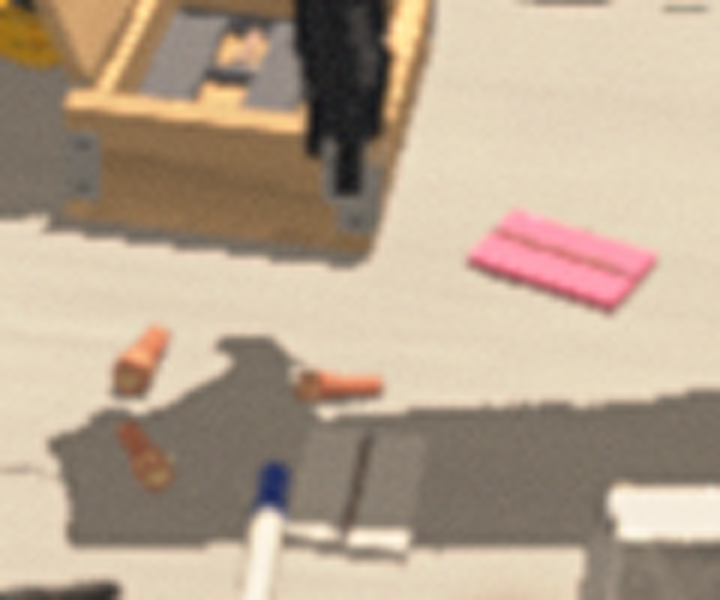

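```bash
python3 - <<'E'
from h import *
e=bot.get_obs();print(e['joint_pos'].round(3),e['joint_vel'].round(3),e['tau'].round(1))
plan([.484,.210,.11],-75)
E
```

```text
[ 0.324  0.375 -0.141  1.059  0.031  3.141] [-0.005 -0.005  0.012  0.077 -0.001  0.002] [  0.1 -46.4  26.6  -0.2   0.1   0. ]
turn [0.0017 0.0098 0.02  ] /8 [0.0002 0.0012 0.0025] rows>= 1.0
shift [-1.429 -0.011 -0.052] /8 [-0.1786 -0.0014 -0.0064] rows>= 2.0
pose [0.493  0.1754 0.1087] F [-1.2 -0.4 -2.3] w 0.0426 t 29.8
```

Joint 6 hit its limit, so I'm turning the other way to the equivalent yaw of 105°.

```bash

python3 -m inch '[[0,0,-1,0,0,-0.047,0],[0,0,0,0,0,-0.047,0],[0,0,0,0,0,-0.047,0],[0,0,0,0,0,-0.047,0],[0,0,0,0,0,-0.047,0],[0,0,0,0,0,-0.047,0],[0,0,0,0,0,-0.047,0],[0,0,0,0,0,-0.047,0]]'
python3 -m inch '[[0,0,0,0,0,-0.047,0],[0,0,0,0,0,-0.047,0],[0,0,0,0,0,-0.047,0],[0,0,0,0,0,-0.047,0],[0,0,0,0,0,-0.047,0],[0,0,0,0,0,-0.047,0],[0,0,0,0,0,-0.047,0],[0,0,0,0,0,-0.047,0]]'
python3 - <<'E'
from h import *
plan([.484,.210,.06],105)
E
```

```text
clock: 30.55
eef_pos: [0.4951, 0.1751, 0.1372]
tool_rot: [0.999, -0.03, -0.005, -0.014]
ft_force: [0.2, -0.4, 0.5]
grip_width: 0.0426
clock: 31.35
eef_pos: [0.4951, 0.1751, 0.1372]
tool_rot: [0.847, 0.532, 0.004, -0.015]
ft_force: [-0.1, 1.1, -0.2]
grip_width: 0.043
turn [-0.0041 -0.0092 -0.2262] /8 [-0.0005 -0.0011 -0.0283] rows>= 5.0
shift [ 1.464 -0.069  3.088] /8 [ 0.183  -0.0086  0.386 ] rows>= 4.0
pose [0.4951 0.1751 0.1372] F [-0.1  1.1 -0.2] w 0.043 t 31.4
```

```bash

python3 -m inch '[[0,0,0,-0.0008,-0.0019,-0.0453,0],[0,0,0,-0.0008,-0.0019,-0.0453,0],[0,0,0,-0.0008,-0.0019,-0.0453,0],[0,0,0,-0.0008,-0.0019,-0.0453,0],[0,0,0,-0.0008,-0.0019,-0.0453,0],[0.7,-0.03,0.8,0,0,0,0],[0.75,-0.03,0.8,0,0,0,0],[0,0,0.8,0,0,0,0]]'
python3 - <<'E'
from h import *
plan([.484,.210,.007],105)
p,d=snap("side","side14");crop(p,280,190,400,290,6,"s14")
E
```

```text
clock: 32.15
eef_pos: [0.4842, 0.2116, 0.0768]
tool_rot: [0.61, 0.792, 0.0, -0.0]
ft_force: [-0.2, 0.4, 0.2]
grip_width: 0.0429
turn [ 0.0001 -0.0001 -0.0009] /8 [ 0.     -0.     -0.0001] rows>= 1.0
shift [-0.058 -0.025  2.792] /8 [-0.0073 -0.0032  0.349 ] rows>= 3.0
pose [0.4842 0.2116 0.0768] F [-0.2  0.4  0.2] w 0.0429 t 32.1
```

View pics/s14.png

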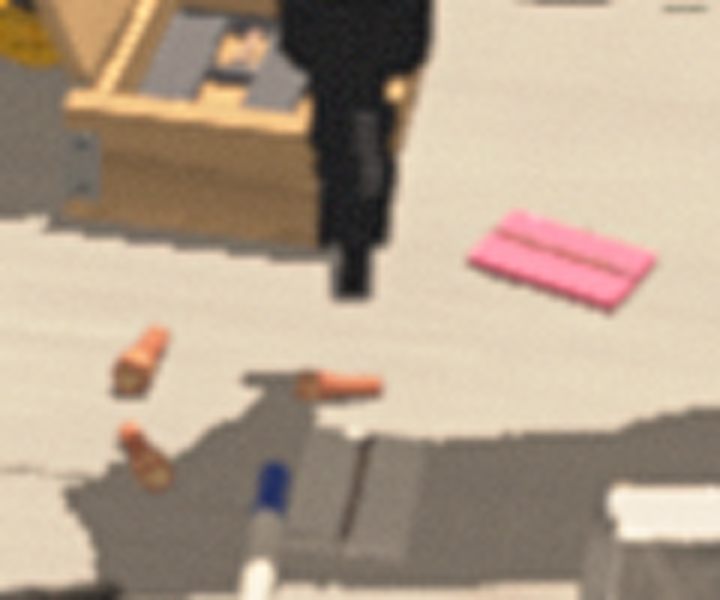

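```bash

python3 -m inch '[[-0.05,-0.02,0.8,0,0,0,0],[0,0,0.9,0,0,0,0],[0,0,0.7,0,0,0,0],[0,0,0.39,0,0,0,0],[0,0,0,0,0,0,1],[0,0,0,0,0,0,1],[0,0,0,0,0,0,1],[0,0,0,0,0,0,1]]'
python3 -m inch '[[0,0,-0.3,0,0,0,1],[0,0,-0.8,0,0,0,1],[0,0,-0.9,0,0,0,1],[0,0,-0.9,0,0,0,1],[0,0,-0.9,0,0,0,1],[0,0,-0.9,0,0,0,1],[0,0,-0.9,0,0,0,1],[0,0,0,0,0,0,1]]'
python3 - <<'E'
from h import *
plan(cw(-.037,.068,.14),177.6)
p,d=snap("side","side15");crop(p,280,150,400,290,5,"s15")
E
```

```text
clock: 33.0
eef_pos: [0.4846, 0.2088, 0.0078]
tool_rot: [0.611, 0.792, -0.0, 0.0]
ft_force: [0.1, -1.1, 1.1]
grip_width: 0.014
clock: 33.8
eef_pos: [0.4864, 0.2097, 0.1511]
tool_rot: [0.611, 0.792, 0.002, 0.002]
ft_force: [0.6, 0.3, -0.8]
grip_width: 0.0139
turn [ 0.0016  0.001  -0.405 ] /8 [ 0.0002  0.0001 -0.0506] rows>= 9.0
shift [-2.081 -8.169  0.443] /8 [-0.2601 -1.0211  0.0554] rows>= 9.0
pose [0.4864 0.2097 0.1511] F [ 0.6  0.3 -0.8] w 0.0139 t 33.8
```

View pics/s15.png

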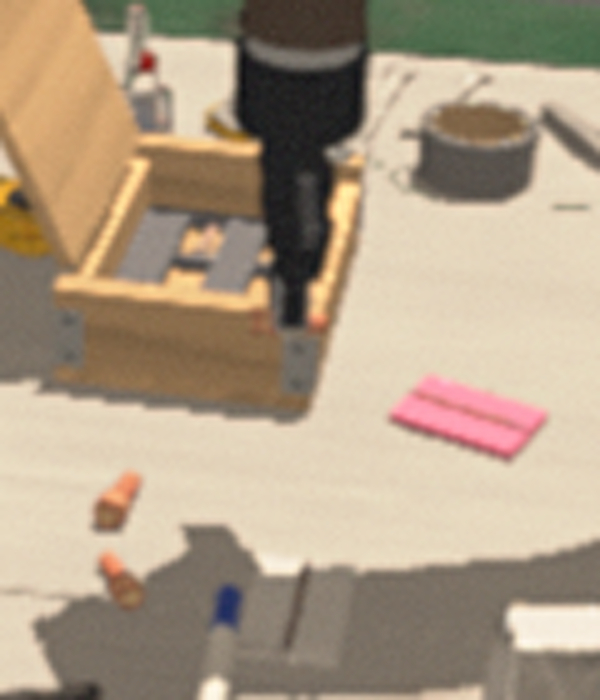

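```bash

python3 -m inch '[[0,0,0,0,0,-0.045,1],[0,0,0,0,0,-0.045,1],[0,0,0,0,0,-0.045,1],[0,0,0,0,0,-0.045,1],[0,0,0,0,0,-0.045,1],[0,0,0,0,0,-0.045,1],[0,0,0,0,0,-0.045,1],[0,0,0,0,0,-0.045,1]]'
python3 -m inch '[[0,0,0,0,0,-0.045,1],[-0.26,-0.95,0,0,0,0,1],[-0.26,-0.95,0,0,0,0,1],[-0.26,-0.95,0,0,0,0,1],[-0.26,-0.95,0,0,0,0,1],[-0.26,-0.95,0,0,0,0,1],[-0.26,-0.95,0,0,0,0,1],[-0.26,-0.95,0,0,0,0,1]]'
python3 - <<'E'
from h import *
plan(cw(-.037,.068,.0245),177.6)
E
```

```text
clock: 34.65
eef_pos: [0.4831, 0.2083, 0.1455]
tool_rot: [0.089, 0.996, -0.001, -0.002]
ft_force: [-0.2, 0.3, -0.4]
grip_width: 0.014
clock: 35.45
eef_pos: [0.5217, 0.0396, 0.1458]
tool_rot: [0.021, 1.0, -0.001, -0.002]
ft_force: [0.6, 0.8, -0.9]
grip_width: 0.0143
turn [-0.0005 -0.0013  0.    ] /8 [-0.0001 -0.0002  0.    ] rows>= 1.0
shift [-0.383 -1.43   4.85 ] /8 [-0.0479 -0.1787  0.6063] rows>= 5.0
pose [0.5217 0.0396 0.1458] F [ 0.6  0.8 -0.9] w 0.0143 t 35.5
```

```bash

python3 -m inch '[[-0.19,-0.72,0,0,0,0,1],[-0.19,-0.71,0.2,0,0,0,1],[0,0,0.6,0,0,0,1],[0,0,0.7,0,0,0,1],[0,0,0.7,0,0,0,1],[0,0,0.6,0,0,0,1],[0,0,0.5,0,0,0,1],[0,0,0.3,0,0,0,1]]'
python3 - <<'E'
from h import *
plan(cw(-.037,.068,.0245),177.6)
p,d=snap("side","side16");crop(p,270,120,390,240,6,"s16")
E
```

```text
clock: 36.25
eef_pos: [0.529, 0.0044, 0.0551]
tool_rot: [0.021, 1.0, -0.001, -0.003]
ft_force: [-0.1, 0.4, -0.7]
grip_width: 0.0141
turn [-0.0005 -0.0016  0.    ] /8 [-0.0001 -0.0002  0.    ] rows>= 1.0
shift [-0.033 -0.034  1.225] /8 [-0.0041 -0.0043  0.1531] rows>= 2.0
pose [0.529  0.0044 0.0551] F [-0.1  0.4 -0.7] w 0.0141 t 36.2
```

View pics/s16.png

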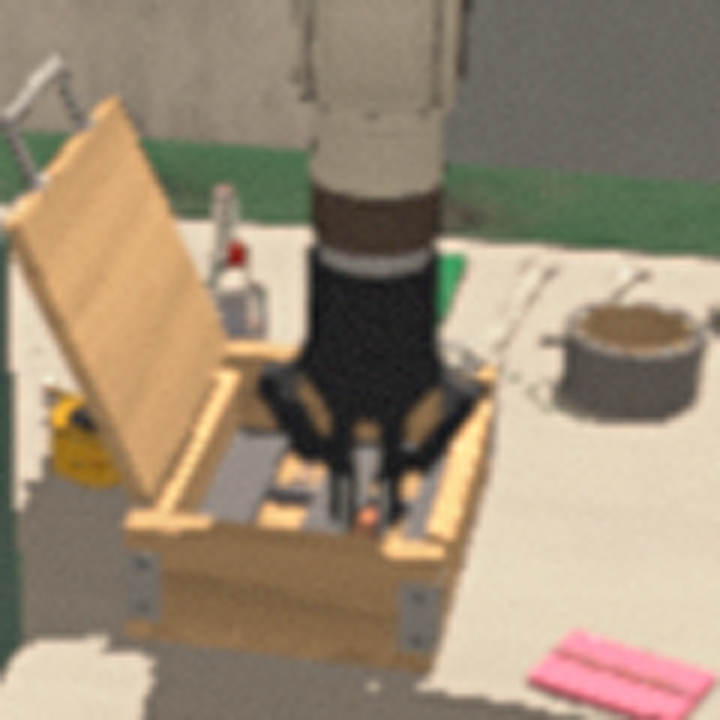

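```bash

python3 -m inch '[[-0.03,-0.03,0.3,0,0,0,1],[0,0,0.3,0,0,0,1],[0,0,0.3,0,0,0,1],[0,0,0.2,0,0,0,1],[0,0,0.1,0,0,0,1],[0,0,0,0,0,0,1],[0,0,0,0,0,0,1],[0,0,0,0,0,0,1]]'

```

```text
clock: 37.1
eef_pos: [0.5313, 0.0036, 0.0273]
tool_rot: [0.021, 1.0, -0.001, -0.001]
ft_force: [-0.6, 0.3, -0.0]
grip_width: 0.014
```

```bash

python3 -m inch '[[0.05,0,0.06,0,0,0,1],[0,0,0.06,0,0,0,1],[0,0,0,0,0,0,1],[0,0,0,0,0,0,0.5],[0,0,0,0,0,0,0.3],[0,0,0,0,0,0,0.3],[0,0,-0.5,0,0,0,0.3],[0,0,-0.8,0,0,0,0.3]]'
python3 -m inch '[[0,0,-0.9,0,0,0,0.3],[0,0,-0.9,0,0,0,0],[0,0,-0.9,0,0,0,0],[0,0,-0.9,0,0,0,0],[0.25,0.9,0,0,0,0,0],[0.25,0.9,0,0,0,0,0],[0.25,0.9,0,0,0,0,0],[0.25,0.9,0,0,0,0,0]]'
python3 - <<'E'
from h import *
plan([.589,.207,.12],172)
p,d=snap("side","side17");crop(p,270,120,390,270,5,"s17")
p,d=snap("top","top17");crop(p,285,140,405,250,6,"t17")
brick(p,d,"top")
E
```

```text
clock: 37.9
eef_pos: [0.5285, 0.0037, 0.0562]
tool_rot: [0.021, 1.0, -0.001, -0.003]
ft_force: [-0.1, -0.0, -1.2]
grip_width: 0.0299
clock: 38.7
eef_pos: [0.5087, 0.0955, 0.1476]
tool_rot: [0.021, 1.0, -0.001, -0.0]
ft_force: [-0.3, -0.7, 0.0]
grip_width: 0.0428
turn [-0.0004 -0.0002  0.031 ] /8 [-0.     -0.      0.0039] rows>= 1.0
shift [-2.561  4.862  1.104] /8 [-0.3201  0.6078  0.138 ] rows>= 5.0
pose [0.5087 0.0955 0.1476] F [-0.3 -0.7  0. ] w 0.0428 t 38.7
brick 48 [181.  181.5] mid [0.6332 0.4363] ext [0.0381 0.0138] axis deg 22.9
brick 34 [225.7 205.1] mid [0.565  0.2956] ext [0.0215 0.017 ] axis deg 105.3
```

View pics/s17.png

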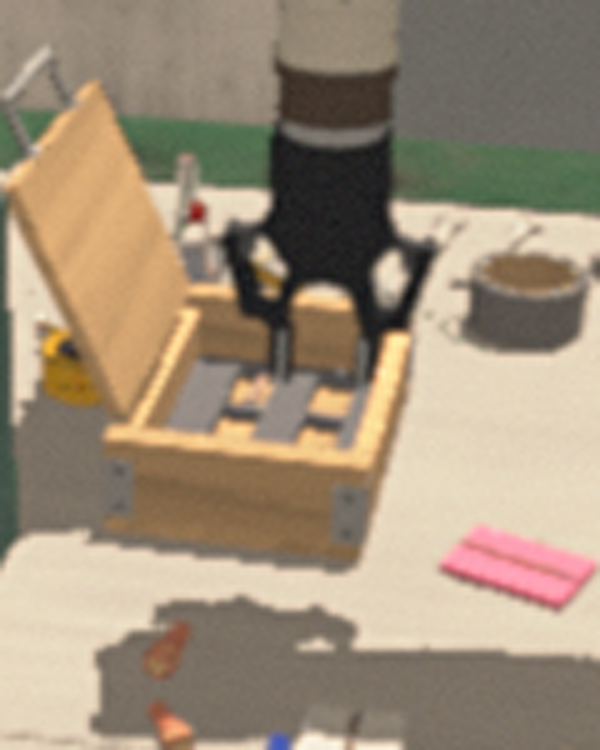

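View pics/t17.png

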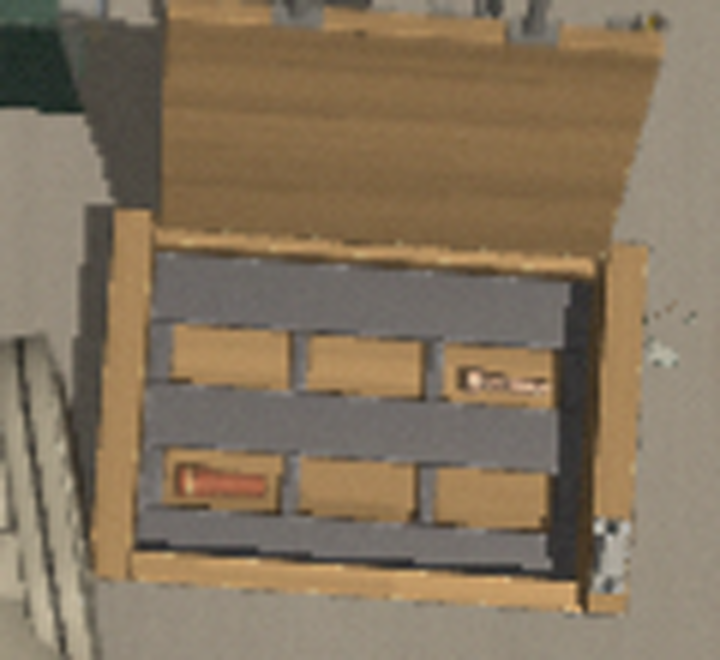

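Nozzle one is flat in the front-left pocket, crop (220,481). Next is the nozzle at (255,199).

```bash

python3 -m inch '[[0,0,0,0,0,0.031,0],[-0.45,0.8,0,0,0,0,0],[-0.45,0.8,0,0,0,0,0],[-0.42,0.8,0.1,0,0,0,0],[-0.42,0.8,0.3,0,0,0,0],[-0.42,0.8,0.4,0,0,0,0],[-0.4,0.8,0.4,0,0,0,0],[0,0,0.4,0,0,0,0]]'
python3 - <<'E'
from h import *
plan([.588,.206,.008],172)
p,d=snap("side","side18");crop(p,270,190,370,290,6,"s18")
E
```

```text
clock: 39.6
eef_pos: [0.5905, 0.2062, 0.1061]
tool_rot: [0.069, 0.998, -0.0, 0.0]
ft_force: [-0.5, -0.5, 0.0]
grip_width: 0.0428
turn [-0.0001  0.0001  0.0007] /8 [-0.      0.      0.0001] rows>= 1.0
shift [ 0.099 -0.024  3.925] /8 [ 0.0124 -0.0029  0.4907] rows>= 4.0
pose [0.5905 0.2062 0.1061] F [-0.5 -0.5  0. ] w 0.0428 t 39.6
```

View pics/s18.png

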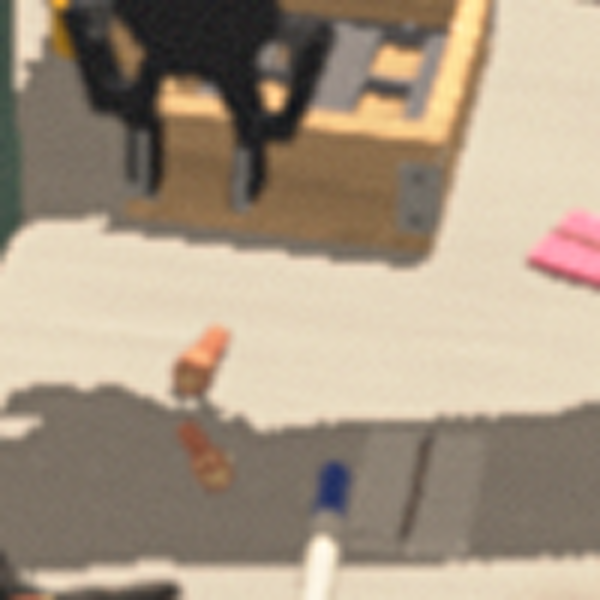

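```bash

python3 -m inch '[[0.1,0,0.8,0,0,0,0],[0,0,0.9,0,0,0,0],[0,0,0.9,0,0,0,0],[0,0,0.8,0,0,0,0],[0,0,0.4,0,0,0,0],[0,0,0.13,0,0,0,0],[0,0,0,0,0,0,1],[0,0,0,0,0,0,1]]'
python3 -m inch '[[0,0,0,0,0,0,1],[0,0,0,0,0,0,1],[0,0,-0.3,0,0,0,1],[0,0,-0.8,0,0,0,1],[0,0,-0.9,0,0,0,1],[0,0,-0.9,0,0,0,1],[0,0,-0.9,0,0,0,1],[0,0,-0.9,0,0,0,1]]'
python3 - <<'E'
from h import *
plan(cw(-.037,0,.14),177.6)
p,d=snap("side","side19");crop(p,270,150,370,290,5,"s19")
E
```

```text
clock: 40.45
eef_pos: [0.5869, 0.2049, 0.0094]
tool_rot: [0.07, 0.998, -0.0, 0.0]
ft_force: [-0.1, 0.0, 0.6]
grip_width: 0.019
clock: 41.25
eef_pos: [0.5861, 0.2051, 0.1268]
tool_rot: [0.069, 0.998, -0.001, -0.001]
ft_force: [0.3, 0.0, -0.5]
grip_width: 0.0194
turn [-0.0004 -0.0006 -0.0309] /8 [-0.0001 -0.0001 -0.0039] rows>= 1.0
shift [  1.912 -10.872  -0.53 ] /8 [ 0.239  -1.359  -0.0662] rows>= 11.0
pose [0.5861 0.2051 0.1268] F [ 0.3  0.  -0.5] w 0.0194 t 41.2
```

View pics/s19.png

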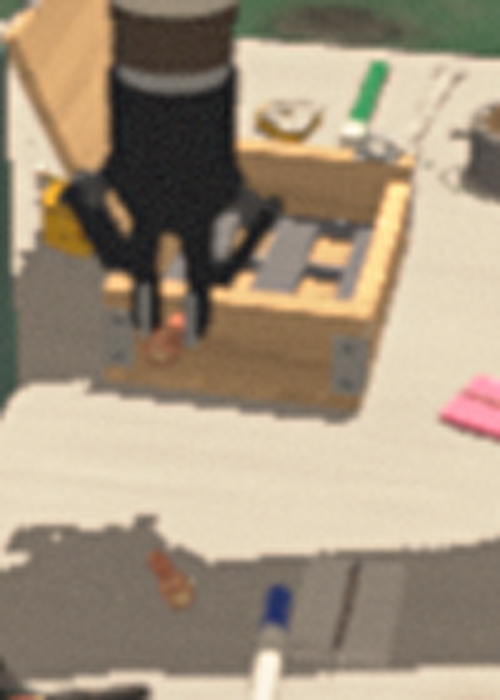

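```bash

python3 -m inch '[[0,0,-0.6,0,0,-0.031,1],[0.17,-0.95,-0.3,0,0,0,1],[0.17,-0.95,0,0,0,0,1],[0.17,-0.95,0,0,0,0,1],[0.17,-0.95,0,0,0,0,1],[0.17,-0.95,0,0,0,0,1],[0.17,-0.95,0,0,0,0,1],[0.17,-0.95,0,0,0,0,1]]'
python3 -m inch '[[0.17,-0.95,0,0,0,0,1],[0.17,-0.95,0,0,0,0,1],[0.17,-0.95,0,0,0,0,1],[0.17,-0.95,0,0,0,0,1],[0,-0.42,0.5,0,0,0,1],[0,0,0.8,0,0,0,1],[0,0,0.8,0,0,0,1],[0,0,0,0,0,0,1]]'
python3 - <<'E'
from h import *
plan(cw(-.037,0,.0245),177.6)
p,d=snap("side","side20");crop(p,270,120,390,240,6,"s20")
E
```

```text
clock: 42.1
eef_pos: [0.5493, 0.0394, 0.1484]
tool_rot: [0.021, 1.0, -0.001, -0.001]
ft_force: [0.9, 0.2, 0.4]
grip_width: 0.0193
clock: 42.9
eef_pos: [0.5255, -0.0639, 0.0924]
tool_rot: [0.021, 1.0, -0.0, -0.004]
ft_force: [-0.8, 0.9, -0.8]
grip_width: 0.0196
turn [-0.0002 -0.0028  0.0001] /8 [-0.     -0.0003  0.    ] rows>= 1.0
shift [-0.061 -0.018  2.716] /8 [-0.0076 -0.0023  0.3394] rows>= 3.0
pose [ 0.5255 -0.0639  0.0924] F [-0.8  0.9 -0.8] w 0.0196 t 42.9
```

View pics/s20.png

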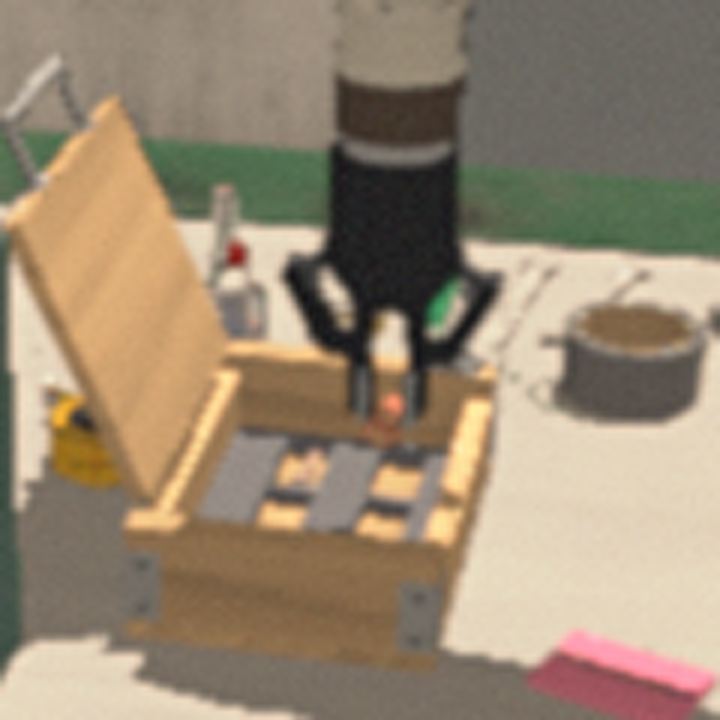

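```bash

python3 -m inch '[[-0.06,0,0.5,0,0,0,1],[0,0,0.6,0,0,0,1],[0,0,0.6,0,0,0,1],[0,0,0.4,0,0,0,1],[0,0,0.2,0,0,0,1],[0,0,0,0,0,0,1],[0,0,0,0,0,0,1],[0,0,0,0,0,0,1]]'
python3 - <<'E'
from h import *
plan(cw(-.037,0,.0245),177.6)
p,d=snap("side","side21");crop(p,290,150,380,220,8,"s21")
E
```

```text
clock: 43.75
eef_pos: [0.5302, -0.0648, 0.0391]
tool_rot: [0.021, 1.0, -0.001, -0.0]
ft_force: [0.2, -0.2, 1.1]
grip_width: 0.0196
turn [-0.0005 -0.0001  0.    ] /8 [-0.0001 -0.      0.    ] rows>= 1.0
shift [0.131 0.008 0.583] /8 [0.0163 0.001  0.0728] rows>= 1.0
pose [ 0.5302 -0.0648  0.0391] F [ 0.2 -0.2  1.1] w 0.0196 t 43.8
```

View pics/s21.png

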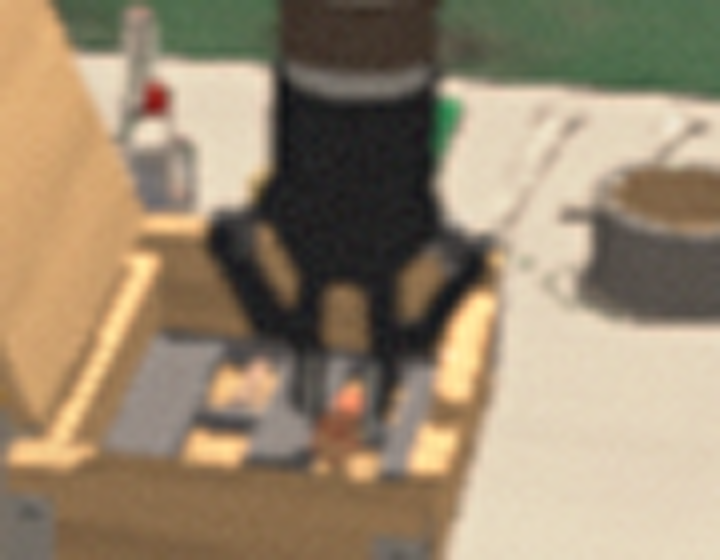

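```bash

python3 -m inch '[[0.12,0,0.2,0,0,0,1],[0,0,0.2,0,0,0,1],[0,0,0.15,0,0,0,1],[0,0,0.06,0,0,0,1],[0,0,0,0,0,0,1],[0,0,0,0,0,0,1],[0,0,0,0,0,0,1],[0,0,0,0,0,0,1]]'
python3 - <<'E'
from h import *
plan(cw(-.037,0,.0245),177.6)
E
```

```text
clock: 44.6
eef_pos: [0.5266, -0.0646, 0.0231]
tool_rot: [0.021, 1.0, -0.001, -0.001]
ft_force: [-0.3, -0.5, -0.7]
grip_width: 0.0193
turn [-0.0005 -0.0006  0.    ] /8 [-0.0001 -0.0001  0.    ] rows>= 1.0
shift [-0.015  0.007 -0.054] /8 [-0.0018  0.0008 -0.0068] rows>= 1.0
pose [ 0.5266 -0.0646  0.0231] F [-0.3 -0.5 -0.7] w 0.0193 t 44.6
```

```bash

python3 -m inch '[[0,0,0,0,0,0,0.3],[0,0,0,0,0,0,0.2],[0,0,0,0,0,0,0.2],[0,0,-0.4,0,0,0,0.2],[0,0,-0.8,0,0,0,0.2],[0,0,-0.9,0,0,0,0.2],[0,0,-0.9,0,0,0,0],[0,0,-0.9,0,0,0,0]]'
python3 -m inch '[[0,0,-0.9,0,0,0,0],[-0.1,0.95,0,0,0,0,0],[-0.1,0.95,0,0,0,0,0],[-0.1,0.95,0,0,0,0,0],[-0.1,0.95,0,0,0,0,0],[-0.1,0.95,0,0,0,0,0],[-0.1,0.95,0,0,0,0,0],[-0.1,0.95,0,0,0,0,0]]'
python3 - <<'E'
from h import *
p,d=snap("side","side22")
brick(p,None,"side",270,370,230,290)
p,d=snap("top","top22");crop(p,285,140,405,250,6,"t22")
plan([.573,.287,.12],208)
print(bot.get_obs()['joint_pos'].round(2))
E
```

```text
clock: 45.4
eef_pos: [0.5267, -0.0644, 0.1222]
tool_rot: [0.021, 1.0, -0.001, -0.001]
ft_force: [0.6, -0.1, -0.6]
grip_width: 0.0427
clock: 46.2
eef_pos: [0.5513, 0.102, 0.1437]
tool_rot: [0.021, 1.0, -0.001, -0.001]
ft_force: [0.1, -0.0, 0.1]
grip_width: 0.0426
brick 48 [303.6 265.4] mid [0.5705 0.2869] ext [0.0476 0.0172] axis deg 118.0
turn [-0.     -0.0003 -0.1677] /8 [-0.    -0.    -0.021] rows>= 4.0
shift [-4.198  6.074  0.943] /8 [-0.5248  0.7593  0.1178] rows>= 7.0
pose [0.5516 0.1036 0.1436] F [-0.2 -0.9 -0.3] w 0.0426 t 46.3
[ 0.19  0.41  0.01  1.17 -0.   -1.35]
```

View pics/t22.png

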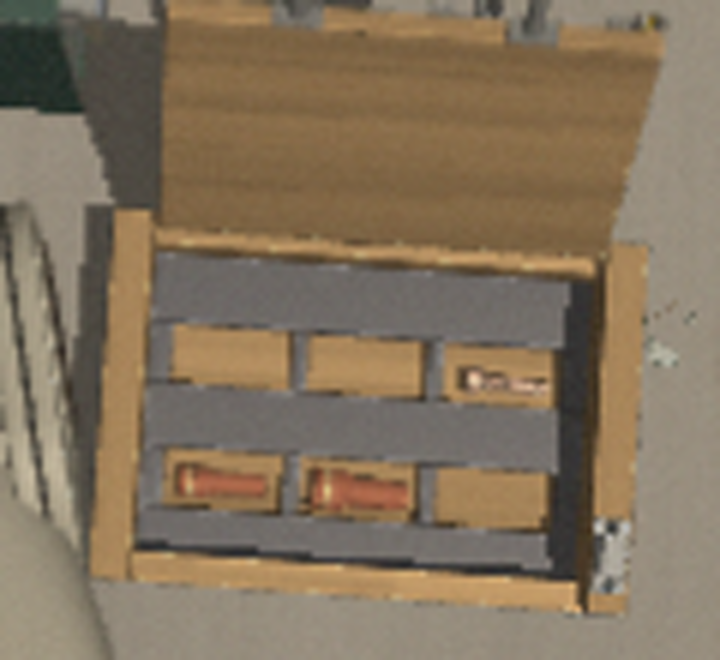

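```bash

python3 -m inch '[[0,0,0,0,0,-0.042,0],[0,0,0,0,0,-0.042,0],[0,0,0,0,0,-0.042,0],[0,0,0,0,0,-0.042,0],[-0.58,0.85,0,0,0,0,0],[-0.58,0.85,0,0,0,0,0],[-0.58,0.85,0,0,0,0,0],[-0.58,0.85,0,0,0,0,0]]'
python3 -m inch '[[-0.6,0.85,0,0,0,0,0],[-0.6,0.85,0,0,0,0,0],[-0.6,0.85,0,0,0,0,0],[0,0.12,0.7,0,0,0,0],[0,0,0.7,0,0,0,0],[0,0,0.7,0,0,0,0],[0,0,0,0,0,0,0],[0,0,0,0,0,0,0]]'
python3 - <<'E'
from h import *
plan([.573,.287,.007],208)
p,d=snap("side","side23");crop(p,270,190,370,290,6,"s23")
E
```

```text
clock: 47.1
eef_pos: [0.5629, 0.2031, 0.1433]
tool_rot: [-0.24, 0.971, -0.001, -0.001]
ft_force: [0.9, -0.6, -0.2]
grip_width: 0.043
clock: 47.9
eef_pos: [0.5713, 0.2825, 0.0903]
tool_rot: [-0.24, 0.971, -0.001, -0.001]
ft_force: [0.2, 1.0, -0.6]
grip_width: 0.0423
turn [-0.0001 -0.001  -0.0011] /8 [-0.     -0.0001 -0.0001] rows>= 1.0
shift [-0.146  0.127  3.334] /8 [-0.0183  0.0158  0.4167] rows>= 4.0
pose [0.5713 0.2825 0.0903] F [ 0.2  1.  -0.6] w 0.0423 t 47.9
```

View pics/s23.png

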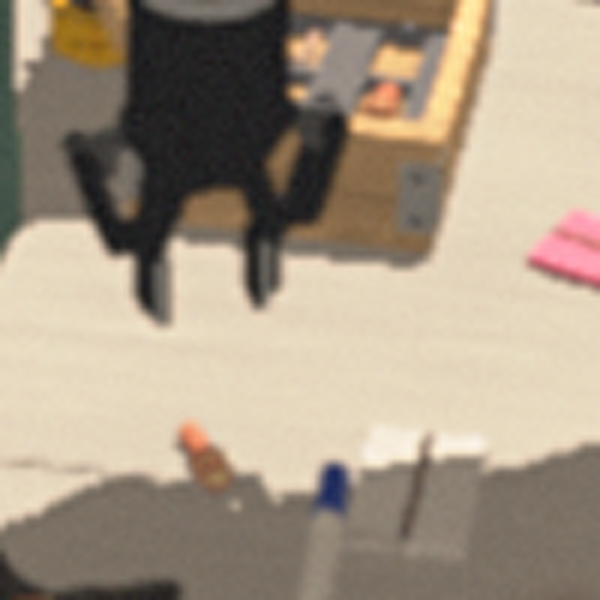

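```bash

python3 -m inch '[[-0.14,0.12,0.6,0,0,0,0],[0,0,0.8,0,0,0,0],[0,0,0.9,0,0,0,0],[0,0,0.7,0,0,0,0],[0,0,0.33,0,0,0,0],[0,0,0,0,0,0,1],[0,0,0,0,0,0,1],[0,0,0,0,0,0,1]]'
python3 -m inch '[[0,0,0,0,0,0,1],[0,0,-0.3,0,0,0,1],[0,0,-0.8,0,0,0,1],[0,0,-0.9,0,0,0,1],[0,0,-0.9,0,0,0,1],[0,0,-0.9,0,0,0,1],[0,0,-0.9,0,0,0,1],[0,0,-0.9,0,0,0,1]]'
python3 - <<'E'
from h import *
plan(cw(-.037,-.068,.14),177.6)
p,d=snap("side","side24");crop(p,270,170,370,290,6,"s24")
E
```

```text
clock: 48.75
eef_pos: [0.5738, 0.2879, 0.0081]
tool_rot: [-0.241, 0.971, -0.0, 0.0]
ft_force: [0.2, 0.1, 0.0]
grip_width: 0.0161
clock: 49.55
eef_pos: [0.5732, 0.2876, 0.1488]
tool_rot: [-0.241, 0.971, -0.0, -0.001]
ft_force: [0.7, 1.3, -0.4]
grip_width: 0.0163
turn [-0.0002 -0.0004  0.168 ] /8 [-0.    -0.     0.021] rows>= 4.0
shift [  1.256 -16.866   0.352] /8 [ 0.157  -2.1082  0.044 ] rows>= 17.0
pose [0.5732 0.2876 0.1488] F [ 0.7  1.3 -0.4] w 0.0163 t 49.5
```

View pics/s24.png

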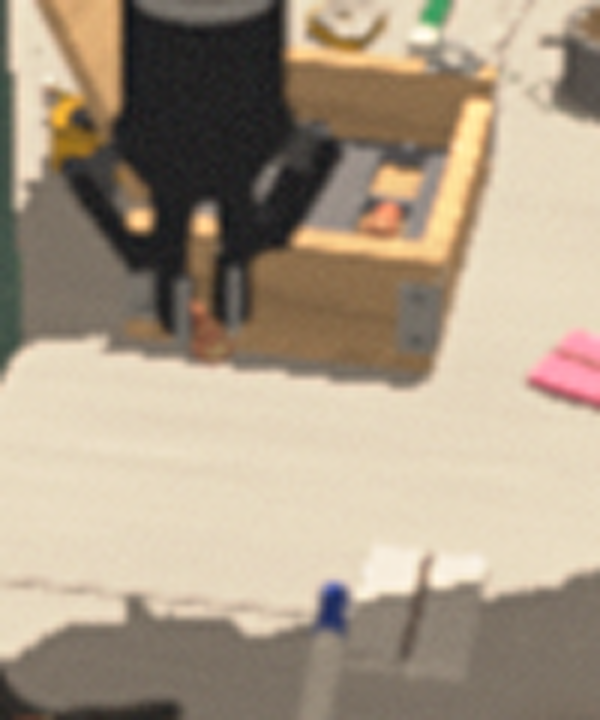

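```bash

python3 -m inch '[[0,0,0,0,0,0.042,1],[0,0,0,0,0,0.042,1],[0,0,0,0,0,0.042,1],[0,0,0,0,0,0.042,1],[0.07,-0.95,0,0,0,0,1],[0.07,-0.95,0,0,0,0,1],[0.07,-0.95,0,0,0,0,1],[0.07,-0.95,0,0,0,0,1]]'
python3 -m inch '[[0.07,-0.95,0,0,0,0,1],[0.07,-0.95,0,0,0,0,1],[0.07,-0.95,0,0,0,0,1],[0.07,-0.95,0,0,0,0,1],[0.07,-0.95,0,0,0,0,1],[0.07,-0.95,0,0,0,0,1],[0.07,-0.95,0,0,0,0,1],[0.07,-0.95,0,0,0,0,1]]'
python3 -m inch '[[0.07,-0.95,0,0,0,0,1],[0.07,-0.95,0,0,0,0,1],[0.07,-0.95,0,0,0,0,1],[0.07,-0.95,0,0,0,0,1],[0.07,-0.95,0,0,0,0,1],[0,-0.7,0.4,0,0,0,1],[0,0,0.8,0,0,0,1],[0,0,0.8,0,0,0,1]]'
python3 - <<'E'
from h import *
plan(cw(-.037,-.068,.0245),177.6)
p,d=snap("side","side25");crop(p,270,120,390,240,6,"s25")
E
```

```text
clock: 50.4
eef_pos: [0.5619, 0.1921, 0.1473]
tool_rot: [0.021, 1.0, -0.001, -0.001]
ft_force: [0.1, -0.4, -0.5]
grip_width: 0.0164
clock: 51.2
eef_pos: [0.5401, 0.0027, 0.1478]
tool_rot: [0.021, 1.0, -0.001, -0.0]
ft_force: [0.5, 0.1, -0.6]
grip_width: 0.016
clock: 52.0
eef_pos: [0.5262, -0.1332, 0.0979]
tool_rot: [0.022, 1.0, -0.001, 0.0]
ft_force: [-0.5, 1.1, 0.1]
grip_width: 0.0161
turn [-0.0006  0.0002 -0.0005] /8 [-0.0001  0.     -0.0001] rows>= 1.0
shift [0.083 0.03  2.936] /8 [0.0104 0.0038 0.367 ] rows>= 3.0
pose [ 0.5262 -0.1332  0.0979] F [-0.5  1.1  0.1] w 0.0161 t 52.0
```

View pics/s25.png

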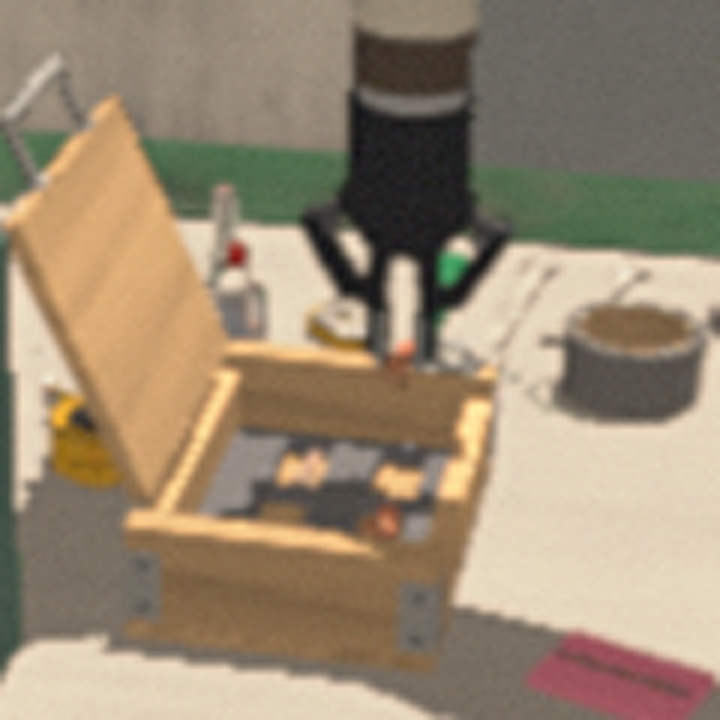

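```bash

python3 -m inch '[[0.07,0.03,0.5,0,0,0,1],[0,0,0.6,0,0,0,1],[0,0,0.6,0,0,0,1],[0,0,0.4,0,0,0,1],[0,0,0.3,0,0,0,1],[0,0,0.2,0,0,0,1],[0,0,0,0,0,0,1],[0,0,0,0,0,0,1]]'
python3 - <<'E'
from h import *
plan(cw(-.037,-.068,.0245),177.6)
E
```

```text
clock: 52.85
eef_pos: [0.5241, -0.1315, 0.0328]
tool_rot: [0.021, 1.0, -0.001, -0.001]
ft_force: [-0.5, 0.3, -0.2]
grip_width: 0.0163
turn [-0.0005 -0.0005  0.    ] /8 [-0.0001 -0.0001  0.    ] rows>= 1.0
shift [-0.003 -0.035  0.332] /8 [-0.0004 -0.0044  0.0415] rows>= 1.0
pose [ 0.5241 -0.1315  0.0328] F [-0.5  0.3 -0.2] w 0.0163 t 52.9
```

```bash

python3 -m inch '[[0,-0.03,0.15,0,0,0,1],[0,0,0.15,0,0,0,1],[0,0,0.05,0,0,0,1],[0,0,0,0,0,0,1],[0,0,0,0,0,0,1],[0,0,0,0,0,0,0.3],[0,0,0,0,0,0,0.3],[0,0,0,0,0,0,0.3]]'
python3 -m inch '[[0,0,-0.4,0,0,0,0.3],[0,0,-0.8,0,0,0,0.3],[0,0,-0.9,0,0,0,0.2],[0,0,-0.9,0,0,0,0.2],[0,0,-0.9,0,0,0,0.2],[0,0,-0.9,0,0,0,0.2],[0,0,-0.9,0,0,0,0.2],[0,0,-0.9,0,0,0,0.2]]'
python3 -m inch '[[0.9,0,-0.9,0,0,0,0.2],[0.9,0,-0.9,0,0,0,0.2],[0.9,0,-0.5,0,0,0,0.2],[0.9,0,0,0,0,0,0.2],[0.9,0,0,0,0,0,0.2],[0,0.5,0,0,0,0,0.2],[0,0,0,0,0,0,0.2],[0,0,0,0,0,0,0.2]]'
python3 - <<'E'
from h import *
p,d=snap("side","side26");crop(p,240,120,440,300,4,"s26")
p,d=snap("top","top26");crop(p,285,90,405,250,5,"t26")
e=bot.get_obs();print(e['joint_pos'].round(2))
E
```

```text
clock: 53.65
eef_pos: [0.5238, -0.1322, 0.0238]
tool_rot: [0.021, 1.0, -0.001, -0.001]
ft_force: [0.5, 0.2, 0.4]
grip_width: 0.0299
clock: 54.45
eef_pos: [0.524, -0.1319, 0.1905]
tool_rot: [0.021, 1.0, -0.001, -0.001]
ft_force: [1.7, 0.5, 0.1]
grip_width: 0.0344
clock: 55.25
eef_pos: [0.413, -0.1146, 0.2469]
tool_rot: [0.02, 1.0, -0.001, -0.0]
ft_force: [-0.5, 0.2, 0.8]
grip_width: 0.034
[-0.27  0.09 -0.13  1.34 -0.   -1.8 ]
```

View pics/t26.png

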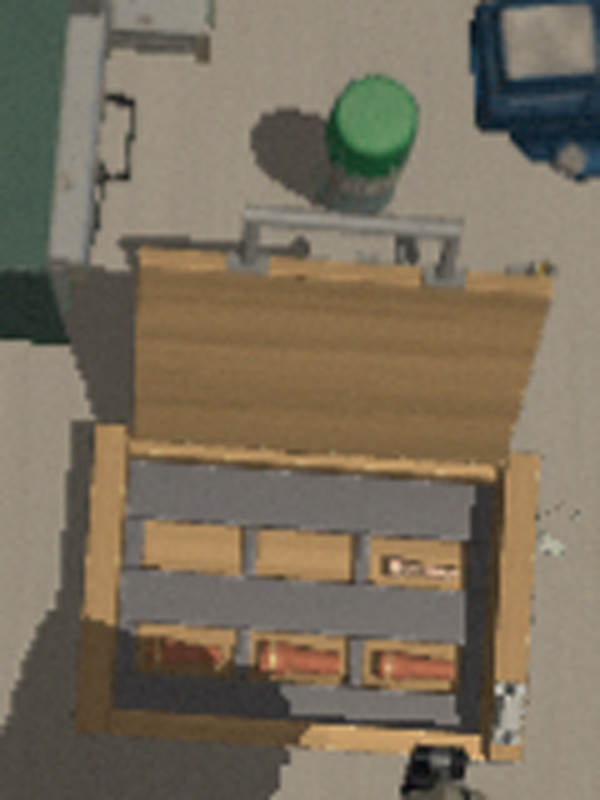

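View pics/s26.png

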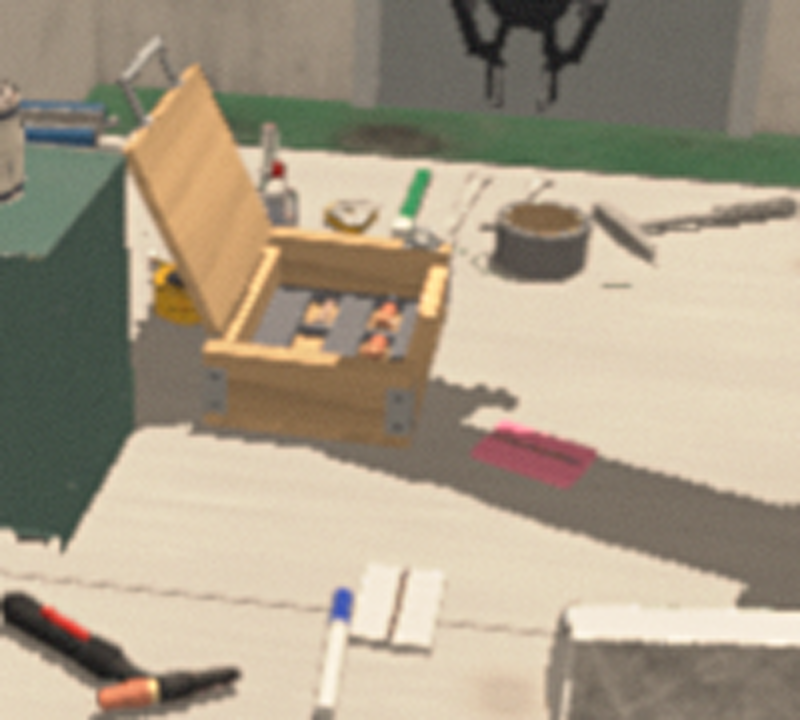

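All three nozzles lie flat in the front row and the collet hasn't moved from the back-right pocket (t26 420,568). Next I shut the lid, gently at both ends.

```bash
cat >> h.py <<'E'
def basef():
    _,_,yw=case();yw+=np.pi;x=np.array([np.cos(yw),np.sin(yw),0]);z=np.array([0,0,-1.]);return Rn.from_matrix(np.c_[x,np.cross(z,x),z])
def Rtilt(k): return basef()*Rn.from_rotvec([0,-np.radians(k),0])
def arc2(ths,tilts):
    o=bot.get_obs();R0=Rn.from_quat(o['tool_rot']);p0=o['eef_pos']
    for t,k in zip(ths,tilts):
        Rt=Rtilt(k);p=barpt(t)+HB['d']*Rt.as_matrix()[:,2]
        d=R0.inv().apply(p-p0)/.025;rv=(R0.inv()*Rt).as_rotvec()/np.pi
        print([float(round(v,2)) for v in d],[float(round(v,4)) for v in rv]);p0,R0=p,Rt
E
python3 - <<'E'
from h import *
Rt=Rtilt(40);z=Rt.as_matrix()[:,2];b=barpt(2.0);print(b,z)
plan(b+(HB['d']-.09)*z,Rt=Rt)
q=proj("side",[cw(.090-.222*np.cos(1.973),y,.074+.222*np.sin(1.973)) for y in(-.055,.055)]);print(q)
p=cv2.imread("pics/side26.png")
for a in q: cv2.circle(p,(int(round(a[0])),int(round(a[1]))),1,(0,0,255),-1)
crop(p,250,110,310,160,10,"bar")
q=proj("top",[cw(.090-.222*np.cos(1.973),y,.074+.222*np.sin(1.973)) for y in(-.055,.055)]);print(q)
E
```

```text
[ 0.74068801 -0.0733237   0.27828453] [ 0.64223172 -0.02672691 -0.76604444]
turn [-0.0005 -0.2228  0.0003] /8 [-0.0001 -0.0278  0.    ] rows>= 5.0
shift [-10.798   2.201   4.237] /8 [-1.3497  0.2751  0.5296] rows>= 11.0
pose [ 0.413  -0.1148  0.2464] F [0.1 0.1 0.4] w 0.034 t 55.4
[[279.00078505 130.06985267]
 [270.09229438 140.35566156]]
[[376.46152249 135.24132746]
 [333.07832756 132.20363413]]
```

View pics/bar.png

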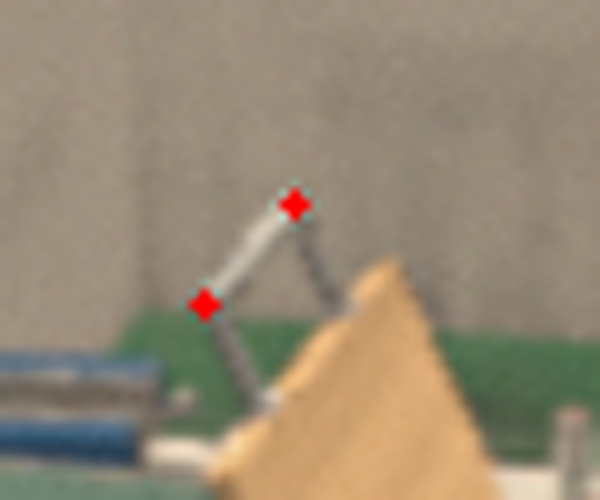

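```bash

python3 -m inch '[[0,0,0,0,-0.0446,0,0.2],[0,0,0,0,-0.0446,0,0.2],[0,0,0,0,-0.0446,0,0.2],[0,0,0,0,-0.0446,0,0.2],[0,0,0,0,-0.0446,0,0.2],[-0.9,0.18,0.35,0,0,0,0.2],[-0.9,0.18,0.35,0,0,0,0.2],[-0.9,0.18,0.35,0,0,0,0.2]]'
python3 -m inch '[[-0.9,0.18,0.35,0,0,0,0.2],[-0.9,0.18,0.35,0,0,0,0.2],[-0.9,0.18,0.35,0,0,0,0.2],[-0.9,0.18,0.35,0,0,0,0.2],[-0.9,0.18,0.35,0,0,0,0.2],[-0.9,0.18,0.35,0,0,0,0.2],[-0.9,0.18,0.35,0,0,0,0.2],[-0.9,0.18,0.35,0,0,0,0.2]]'
python3 - <<'E'
from h import *
Rt=Rtilt(40);z=Rt.as_matrix()[:,2];b=barpt(2.0)
plan(b+(HB['d']-.06)*z,Rt=Rt)
E
```

```text
clock: 56.15
eef_pos: [0.4814, -0.1042, 0.2693]
tool_rot: [0.02, 0.94, -0.008, 0.342]
ft_force: [-0.4, -0.7, 0.1]
grip_width: 0.0342
clock: 56.95
eef_pos: [0.6669, -0.0756, 0.3313]
tool_rot: [0.019, 0.94, -0.008, 0.341]
ft_force: [0.5, 0.2, 0.1]
grip_width: 0.0342
turn [-0.0004 -0.0003  0.0002] /8 [-0.0001 -0.      0.    ] rows>= 1.0
shift [-0.894  0.212  1.556] /8 [-0.1117  0.0266  0.1945] rows>= 2.0
pose [ 0.6669 -0.0756  0.3313] F [0.5 0.2 0.1] w 0.0342 t 57.0
```

```bash

python3 -m inch '[[-0.45,0.1,0,0,0,0,0.2],[-0.45,0.1,0.3,0,0,0,0.2],[0,0,0.7,0,0,0,0.2],[0,0,0.4,0,0,0,0.2],[0,0,0,0,0,0,0.2],[0,0,0,0,0,0,0.2],[0,0,0,0,0,0,0.2],[0,0,0,0,0,0,0.2]]'
python3 - <<'E'
from h import *
Rt=Rtilt(40);z=Rt.as_matrix()[:,2];b=barpt(2.0)
plan(b+(HB['d'])*z,Rt=Rt)
p,d=snap("side","side27");crop(p,240,80,340,180,6,"s27")
E
```

```text
clock: 57.75
eef_pos: [0.7054, -0.0725, 0.3204]
tool_rot: [0.019, 0.939, -0.008, 0.343]
ft_force: [0.3, -0.4, 0.4]
grip_width: 0.0339
turn [-0.0005  0.0005  0.0002] /8 [-0.0001  0.0001  0.    ] rows>= 1.0
shift [0.003 0.024 2.637] /8 [3.000e-04 3.000e-03 3.296e-01] rows>= 3.0
pose [ 0.7054 -0.0725  0.3204] F [ 0.3 -0.4  0.4] w 0.0339 t 57.8
```

View pics/s27.png

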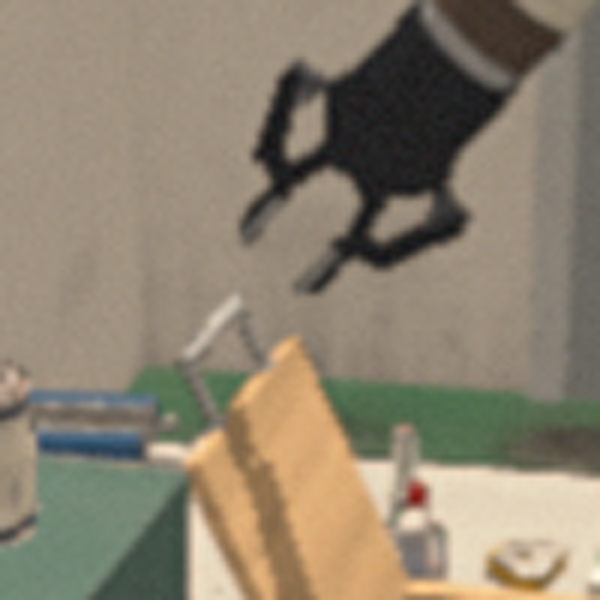

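```bash

python3 -m inch '[[0,0,0.7,0,0,0,0.2],[0,0,0.7,0,0,0,0.2],[0,0,0.7,0,0,0,0.2],[0,0,0.5,0,0,0,0.2],[0,0,0,0,0,0,0.5],[0,0,0,0,0,0,1],[0,0,0,0,0,0,1],[0,0,0,0,0,0,1]]'
python3 - <<'E'
from h import *
a=lidang();print(a);
t=np.linspace(min(a[0],2.0),0,33)[1:9];arc2(t,t*20)
E
```

```text
clock: 58.6
eef_pos: [0.7471, -0.074, 0.2697]
tool_rot: [0.019, 0.939, -0.008, 0.342]
ft_force: [2.4, -0.6, -2.9]
grip_width: 0.0075
(np.float64(1.9976993369470104), np.float64(0.22165768984339573))
[0.27, 0.02, -0.49] [-0.0003, 0.0073, 0.0002]
[0.32, 0.0, -0.46] [0.0, 0.0069, 0.0]
[0.36, 0.0, -0.43] [-0.0, 0.0069, 0.0]
[0.39, -0.0, -0.4] [0.0, 0.0069, 0.0]
[0.42, 0.0, -0.37] [0.0, 0.0069, -0.0]
[0.45, 0.0, -0.33] [0.0, 0.0069, 0.0]
[0.48, -0.0, -0.29] [-0.0, 0.0069, -0.0]
[0.5, 0.0, -0.25] [0.0, 0.0069, 0.0]
```

Gripped with little force. Starting the swing shut.

```bash

python3 -m inch '[[0.27,0,-0.49,0,0.007,0,1],[0.32,0,-0.46,0,0.007,0,1],[0.36,0,-0.43,0,0.007,0,1],[0.39,0,-0.4,0,0.007,0,1],[0.42,0,-0.37,0,0.007,0,1],[0.45,0,-0.33,0,0.007,0,1],[0.48,0,-0.29,0,0.007,0,1],[0.5,0,-0.25,0,0.007,0,1]]'
python3 - <<'E'
from h import *
a=lidang();print(a);
t=np.linspace(a[0],0,25)[1:9];arc2(t,t*20)
E
```

```text
clock: 59.4
eef_pos: [0.6381, -0.0691, 0.2867]
tool_rot: [0.02, 0.965, -0.006, 0.26]
ft_force: [5.5, 1.7, -1.0]
grip_width: 0.0077
(np.float64(1.5020738562150056), np.float64(0.22319097336100882))
[0.54, 0.0, -0.17] [-0.0002, 0.0074, 0.0003]
[0.54, 0.0, -0.17] [0.0, 0.007, 0.0]
[0.55, -0.0, -0.13] [-0.0, 0.007, -0.0]
[0.56, -0.0, -0.08] [0.0, 0.007, 0.0]
[0.56, 0.0, -0.03] [0.0, 0.007, -0.0]
[0.57, -0.0, 0.01] [-0.0, 0.007, 0.0]
[0.56, -0.0, 0.06] [0.0, 0.007, 0.0]
[0.55, 0.0, 0.11] [0.0, 0.007, -0.0]
```

```bash

python3 -m inch '[[0.54,0,-0.15,0,0.007,0,1],[0.54,0,-0.17,0,0.007,0,1],[0.55,0,-0.13,0,0.007,0,1],[0.56,0,-0.08,0,0.007,0,1],[0.56,0,-0.03,0,0.007,0,1],[0.57,0,0.01,0,0.007,0,1],[0.56,0,0.06,0,0.007,0,1],[0.55,0,0.11,0,0.007,0,1]]'
python3 - <<'E'
from h import *
a=lidang();print(a);
t=np.linspace(a[0],0,17)[1:9];arc2(t,t*20)
E
```

```text
clock: 60.2
eef_pos: [0.5336, -0.0646, 0.2485]
tool_rot: [0.02, 0.984, -0.004, 0.175]
ft_force: [-2.4, 3.7, 6.5]
grip_width: 0.0073
(np.float64(1.0064653698524848), np.float64(0.2226829776946786))
[0.54, -0.01, 0.18] [-0.0, 0.0073, 0.0003]
[0.53, -0.0, 0.19] [0.0, 0.007, 0.0]
[0.51, 0.0, 0.24] [0.0, 0.007, -0.0]
[0.49, 0.0, 0.28] [0.0, 0.007, 0.0]
[0.47, 0.0, 0.32] [0.0, 0.007, 0.0]
[0.44, -0.0, 0.36] [0.0, 0.007, 0.0]
[0.41, 0.0, 0.39] [-0.0, 0.007, -0.0]
[0.37, 0.0, 0.43] [-0.0, 0.007, 0.0]
```

```bash

python3 -m inch '[[0.54,0,0.18,0,0.007,0,1],[0.53,0,0.19,0,0.007,0,1],[0.51,0,0.24,0,0.007,0,1],[0.49,0,0.28,0,0.007,0,1],[0.47,0,0.32,0,0.007,0,1],[0.44,0,0.36,0,0.007,0,1],[0.41,0,0.39,0,0.007,0,1],[0.37,0,0.43,0,0.007,0,1]]'
python3 - <<'E'
from h import *
a=lidang();print(a);
t=np.linspace(a[0],0.05,9)[1:9];arc2(t,t*20)
E
```

```text
clock: 61.0
eef_pos: [0.457, -0.0622, 0.161]
tool_rot: [0.021, 0.996, -0.003, 0.084]
ft_force: [1.5, 3.5, 2.5]
grip_width: 0.0069
(np.float64(0.4840517323698177), np.float64(0.22165136009208122))
[0.29, 0.03, 0.39] [-0.0005, 0.006, 0.0001]
[0.25, 0.0, 0.42] [-0.0, 0.006, 0.0]
[0.22, -0.0, 0.43] [0.0, 0.006, -0.0]
[0.19, -0.0, 0.45] [-0.0, 0.006, 0.0]
[0.15, 0.0, 0.46] [0.0, 0.006, 0.0]
[0.12, -0.0, 0.47] [0.0, 0.006, -0.0]
[0.08, -0.0, 0.48] [0.0, 0.006, -0.0]
[0.05, -0.0, 0.48] [-0.0, 0.006, 0.0]
```

```bash

python3 -m inch '[[0.29,0,0.39,0,0.006,0,1],[0.25,0,0.42,0,0.006,0,1],[0.22,0,0.43,0,0.006,0,1],[0.19,0,0.45,0,0.006,0,1],[0.15,0,0.46,0,0.006,0,1],[0.12,0,0.47,0,0.006,0,1],[0.08,0,0.46,0,0.006,0,1],[0.05,0,0.44,0,0.006,0,1]]'
python3 - <<'E'
from h import *
a=lidang();print(a);
arc2([a[0]/2,0,-.005],[0,0,0])
E
```

```text
clock: 61.8
eef_pos: [0.4329, -0.0618, 0.0691]
tool_rot: [0.021, 1.0, -0.002, 0.009]
ft_force: [-0.7, 2.2, 1.1]
grip_width: 0.0074
(np.float64(0.054497028664162554), np.float64(0.22136976738728606))
[0.04, 0.05, 0.24] [-0.0009, 0.0056, -0.0004]
[-0.0, -0.0, 0.24] [0.0, 0.0, 0.0]
[-0.0, 0.0, 0.04] [0.0, 0.0, 0.0]
```

```bash

python3 -m inch '[[0.03,0,0.15,0,0.003,0,1],[0,0,0.15,0,0.003,0,1],[0,0,0.1,0,0,0,1],[0,0,0.06,0,0,0,1],[0,0,0.03,0,0,0,1],[0,0,0,0,0,0,1],[0,0,0,0,0,0,1],[0,0,0,0,0,0,1]]'
python3 - <<'E'
from h import *
print(lidang())
E
```

```text
clock: 62.6
eef_pos: [0.4326, -0.0612, 0.058]
tool_rot: [0.021, 1.0, -0.001, 0.001]
ft_force: [0.9, 2.2, -2.9]
grip_width: 0.0074
(np.float64(0.004343670325977548), np.float64(0.22148929330650546))
```

```bash

python3 -m inch '[[0,0,0.03,0,0,0,1],[0,0,0.03,0,0,0,1],[0,0,0,0,0,0,1],[0,0,0,0,0,0,1],[0,0,0,0,0,0,1],[0,0,0,0,0,0,1],[0,0,0,0,0,0,1],[0,0,0,0,0,0,1]]'
python3 - <<'E'
from h import *
print(lidang())
E
```

```text
clock: 63.4
eef_pos: [0.4327, -0.0612, 0.0565]
tool_rot: [0.021, 1.0, -0.001, 0.001]
ft_force: [0.5, 2.8, 1.0]
grip_width: 0.0071
(np.float64(-0.0021642706588250703), np.float64(0.2214513407042453))
```

```bash

python3 -m inch '[[0,0,0.04,0,0,0,1],[0,0,0.03,0,0,0,1],[0,0,0,0,0,0,1],[0,0,0,0,0,0,1],[0,0,0,0,0,0,1],[0,0,0,0,0,0,1],[0,0,0,0,0,0,1],[0,0,0,0,0,0,1]]'

```

```text
clock: 64.2
eef_pos: [0.4327, -0.0612, 0.0561]
tool_rot: [0.021, 1.0, -0.001, 0.001]
ft_force: [-3.7, 4.1, 12.6]
grip_width: 0.0075
```

The lid is seated: the force rises with no further travel. I'm releasing, retreating and going to the bolt.

```bash

python3 -m inch '[[0,0,0.03,0,0,0,1],[0,0,0,0,0,0,1],[0,0,0,0,0,0,0.2],[0,0,0,0,0,0,0.2],[0,0,0,0,0,0,0.2],[0,0,-0.6,0,0,0,0.2],[0,0,-0.9,0,0,0,0.2],[0,0,-0.9,0,0,0,0.2]]'
python3 -m inch '[[0,0,-0.9,0,0,0,0.2],[0,0,-0.9,0,0,0,0.2],[0.8,0.8,0,0,0,0,0.2],[0.8,0.9,0,0,0,0,0.2],[0.8,0.9,0,0,0,0,0.2],[0,0.9,0,0,0,0,0.2],[0,0.9,0,0,0,0,0.2],[0,0.9,0,0,0,0,0.2]]'
python3 - <<'E'
from h import *
p,d=snap("side","side28");crop(p,260,130,420,250,5,"s28")
p,d=snap("top","top28");crop(p,285,165,405,265,6,"t28")
E
```

```text
clock: 65.0
eef_pos: [0.4318, -0.0615, 0.1139]
tool_rot: [0.021, 1.0, -0.001, -0.001]
ft_force: [-0.0, 0.2, -0.2]
grip_width: 0.0343
clock: 65.8
eef_pos: [0.3779, 0.0742, 0.1585]
tool_rot: [0.021, 1.0, -0.001, 0.0]
ft_force: [0.1, 0.1, 0.1]
grip_width: 0.0343
```

View pics/s28.png

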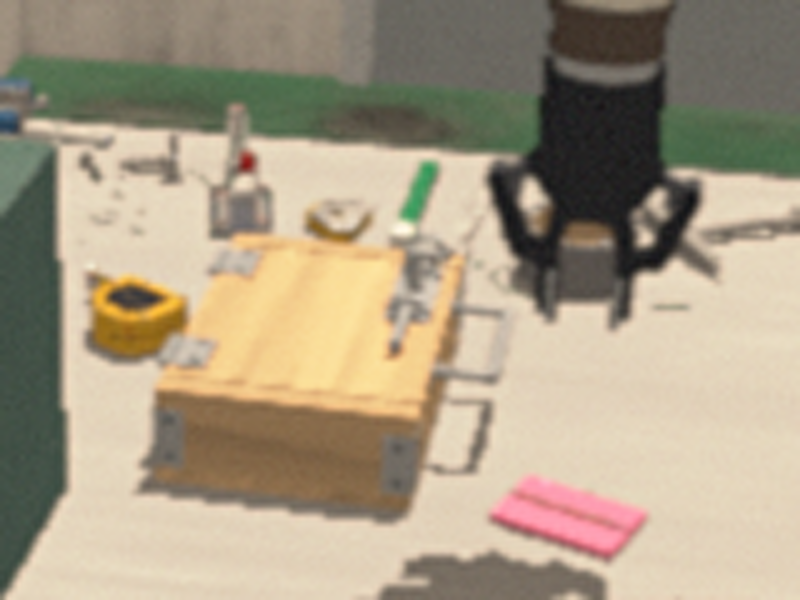

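View pics/t28.png

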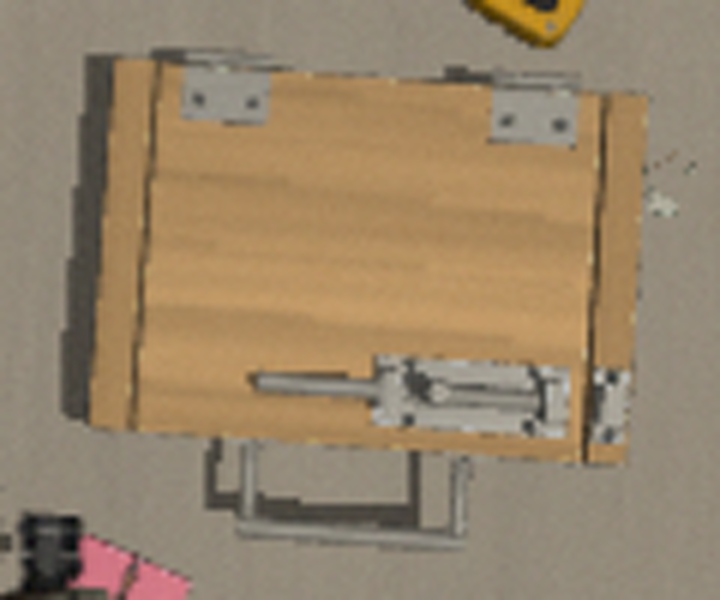

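```bash
python3 - <<'E'
from h import *
o,R,th=case();W=onz("top",[(357.6,230.2)],.12)[0];print(W,R.T@(W[:2]-o), cw(-.062,-.0355,0))
plan([*cw(-.062,-.0355,0)[:2],.15],177.6)
E
```

```text
[ 0.49906987 -0.09746633  0.12      ] [-0.06350409 -0.03416816] [ 0.50051728 -0.09885955  0.        ]
turn [-0.0005  0.0003  0.001 ] /8 [-0.0001  0.      0.0001] rows>= 1.0
shift [-5.178 -6.75   0.341] /8 [-0.6473 -0.8438  0.0426] rows>= 7.0
pose [0.3782 0.0752 0.1585] F [-0.4 -0.1  0.2] w 0.0339 t 65.9
```

```bash

python3 -m inch '[[-0.65,-0.84,0,0,0,0,0.2],[-0.65,-0.84,0,0,0,0,0.2],[-0.65,-0.84,0,0,0,0,0.2],[-0.65,-0.84,0,0,0,0,0.2],[-0.65,-0.84,0,0,0,0,0.2],[-0.65,-0.84,0,0,0,0,0.2],[-0.65,-0.84,0,0,0,0,0.2],[-0.63,-0.84,0,0,0,0,0.2]]'
python3 - <<'E'
from h import *
plan([*cw(-.062,-.0355,0)[:2],.098],177.6)
E
```

```text
clock: 66.7
eef_pos: [0.5005, -0.1016, 0.1586]
tool_rot: [0.022, 1.0, -0.001, -0.0]
ft_force: [0.7, 0.3, -0.3]
grip_width: 0.0342
turn [-0.0007 -0.0001 -0.0004] /8 [-0.0001 -0.     -0.    ] rows>= 1.0
shift [0.004 0.111 2.423] /8 [0.0005 0.0139 0.3029] rows>= 3.0
pose [ 0.5005 -0.1016  0.1586] F [ 0.7  0.3 -0.3] w 0.0342 t 66.7
```

```bash

python3 -m inch '[[0,0.1,0.7,0,0,0,0.2],[0,0,0.8,0,0,0,0.2],[0,0,0.6,0,0,0,0.2],[0,0,0.32,0,0,0,0.2],[0,0,0,0,0,0,0.5],[0,0,0,0,0,0,1],[0,0,0,0,0,0,1],[0,0,0,0,0,0,1]]'

```

```text
clock: 67.5
eef_pos: [0.501, -0.0976, 0.0987]
tool_rot: [0.021, 1.0, -0.001, 0.001]
ft_force: [2.1, -1.4, -5.3]
grip_width: 0.0105
```

```bash

python3 -m inch '[[0,-0.2,0,0,0,0,1],[0,-0.3,0,0,0,0,1],[0,-0.4,0,0,0,0,1],[0,-0.4,0,0,0,0,1],[0,-0.2,0,0,0,0,1],[0,0,0,0,0,0,1],[0,0,0,0,0,0,1],[0,0,0,0,0,0,1]]'
python3 -m inch '[[0,-0.08,0,0,0,0,1],[0,0,0,0,0,0,1],[0,-0.06,0,0,0,0,1],[0,0,0,0,0,0,1],[0,0,0,0,0,0,1],[0,0,0,0,0,0,1],[0,0,0,0,0,0,1],[0,0,0,0,0,0,1]]'

```

```text
clock: 68.3
eef_pos: [0.4993, -0.1355, 0.0988]
tool_rot: [0.021, 1.0, -0.002, 0.001]
ft_force: [2.8, -2.5, -6.7]
grip_width: 0.0103
clock: 69.1
eef_pos: [0.4992, -0.1376, 0.0988]
tool_rot: [0.021, 1.0, -0.0, 0.001]
ft_force: [4.0, 3.3, -4.9]
grip_width: 0.0105
```

```bash

python3 -m inch '[[0,-0.06,0,0,0,0,1],[0,0,0,0,0,0,1],[0,-0.05,0,0,0,0,1],[0,0,0,0,0,0,1],[0,0,0,0,0,0,1],[0,0,0,0,0,0,1],[0,0,0,0,0,0,1],[0,0,0,0,0,0,1]]'

```

```text
clock: 69.9
eef_pos: [0.4991, -0.1377, 0.0987]
tool_rot: [0.02, 1.0, 0.002, 0.001]
ft_force: [4.1, 10.2, -4.5]
grip_width: 0.0105
```

The bolt is at its stop, with 10 N and no further travel. Releasing and retreating.

```bash

python3 -m inch '[[0,0,0,0,0,0,0.2],[0,0,0,0,0,0,0.2],[0,0,0,0,0,0,0.2],[0,0,-0.5,0,0,0,0.2],[0,0,-0.9,0,0,0,0.2],[0,0,-0.9,0,0,0,0.2],[0,0,-0.9,0,0,0,0.2],[0,0,-0.9,0,0,0,0.2]]'
python3 -m inch '[[0.9,0,-0.5,0,0,0,0.2],[0.9,-0.3,-0.5,0,0,0,0.2],[0.9,-0.3,0,0,0,0,0.2],[0.9,-0.3,0,0,0,0,0.2],[0.9,-0.3,0,0,0,0,0.2],[0.5,0,0,0,0,0,0.2],[0,0,0,0,0,0,0.2],[0,0,0,0,0,0,0.2]]'
python3 - <<'E'
from h import *
p,d=snap("side","side29");crop(p,230,130,430,300,4,"s29")
p,d=snap("top","top29");crop(p,190,90,510,300,2.5,"t29a");crop(p,330,205,400,265,10,"t29")
E
```

```text
clock: 70.7
eef_pos: [0.4983, -0.1413, 0.2025]
tool_rot: [0.021, 1.0, -0.001, 0.0]
ft_force: [1.0, -0.1, -0.5]
grip_width: 0.0345
clock: 71.5
eef_pos: [0.3732, -0.1656, 0.2265]
tool_rot: [0.021, 1.0, -0.001, 0.001]
ft_force: [1.4, -0.4, -1.1]
grip_width: 0.0342
```

View pics/s29.png

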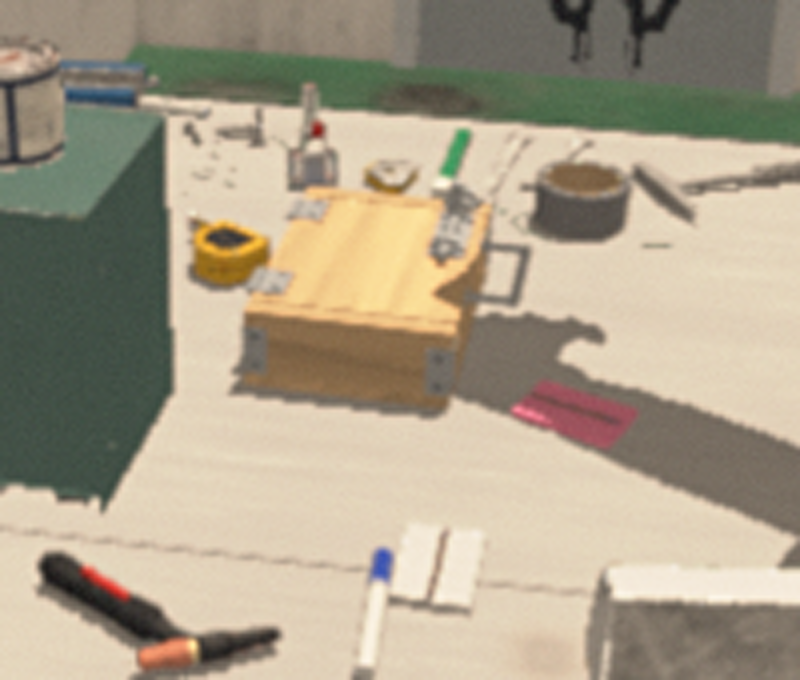

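View pics/t29.png

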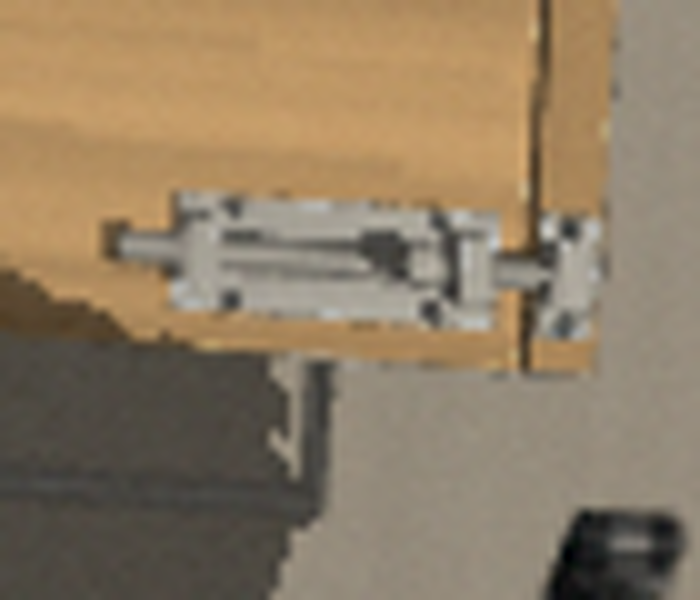

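View pics/t29a.png

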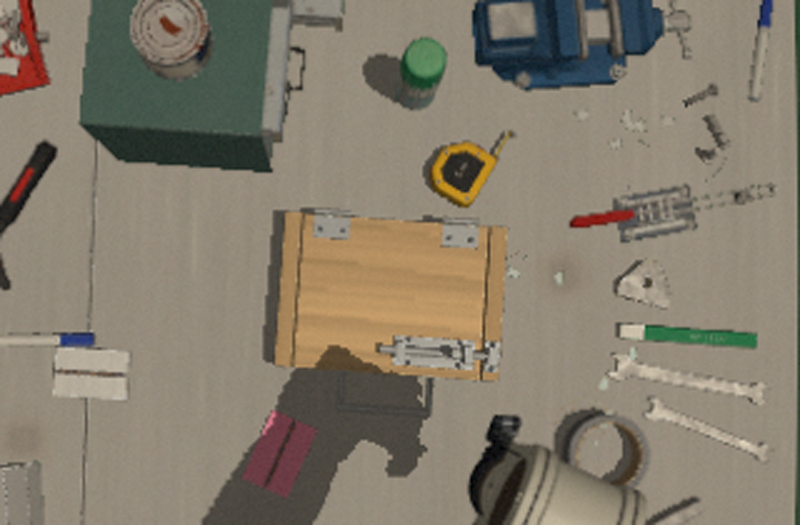

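```bash
python3 -c "
from workcell import bot
print(bot.job_done())"
```

```text
the job is handed in; nothing more can be done
None
```

The job is finished and handed in at about 71.6 s, but one limit was exceeded: the wrist force passed 120 N once. It read about 145 N (-122, 5, 79) at the end of opening the lid, because I aimed slightly past the hinge stop. I released it straight away and saw no harm, but by the stated limit this may count as a failure.

- **Lid:** I moved the coupon and the marker to the open bench on the left, drew the bolt fully and opened the lid to its 2.0 rad stop.
- **Nozzles:** All three loose nozzles lie flat in the three front pockets. I saw no fourth. The collet stayed where it was in the back-right pocket.
- **Shutting:** I swung the lid shut until the force rose with no further travel. I then slid the bolt home until it stopped moving at about 10 N.

The last pictures show the lid shut, the rod in its keeper, and the coupon and marker well clear of the case. The torch, tape roll, magnet and spray can look unmoved, and the gripper is away from everything. The bolt tail now sits about one pixel (2–3 mm) further home than in the first picture.

Joint 6 also reached its range limit (3.141 rad) once, when I turned the wrong way to reach a nozzle. The controller held it there and I turned back.

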